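Full tins away, empties to wash

TASK

The identical tins on the cork mat are partly full and partly empty, and only their weight tells which. Find out by feel, then slide every full tin under the rack's deck, one to a bay, until it is fully home against the back stop, without ramming it, and stand every empty tin upright inside the washing-up tray. Leave the bottle, mug and jar where they are.

Things in the scene. Friction and masses are not known exactly. Their poses are not given: they have to be found in the camera images.
- tin_1: one of four or five tins that look exactly alike: plain square aluminium tin, 54 x 54 mm, 70 mm high, lid fixed on, dark seam 14 mm below the top. Origin: centre of its underside; z up, x and y square to its sides. It may be empty (120 to 185 g) or still hold a tightly fitting pack (425 to 625 g in all); nothing but its weight tells. None if this tin is absent
- tin_2: one of four or five tins that look exactly alike: plain square aluminium tin, 54 x 54 mm, 70 mm high, lid fixed on, dark seam 14 mm below the top. Origin: centre of its underside; z up, x and y square to its sides. It may be empty (120 to 185 g) or still hold a tightly fitting pack (425 to 625 g in all); nothing but its weight tells. None if this tin is absent
- tin_3: one of four or five tins that look exactly alike: plain square aluminium tin, 54 x 54 mm, 70 mm high, lid fixed on, dark seam 14 mm below the top. Origin: centre of its underside; z up, x and y square to its sides. It may be empty (120 to 185 g) or still hold a tightly fitting pack (425 to 625 g in all); nothing but its weight tells. None if this tin is absent
- tin_4: one of four or five tins that look exactly alike: plain square aluminium tin, 54 x 54 mm, 70 mm high, lid fixed on, dark seam 14 mm below the top. Origin: centre of its underside; z up, x and y square to its sides. It may be empty (120 to 185 g) or still hold a tightly fitting pack (425 to 625 g in all); nothing but its weight tells. None if this tin is absent
- tin_5: one of four or five tins that look exactly alike: plain square aluminium tin, 54 x 54 mm, 70 mm high, lid fixed on, dark seam 14 mm below the top. Origin: centre of its underside; z up, x and y square to its sides. It may be empty (120 to 185 g) or still hold a tightly fitting pack (425 to 625 g in all); nothing but its weight tells. None if this tin is absent
- rack: fixed steel rack, 238 mm wide (y), 140 mm deep (x). Origin on the counter; its open front faces its own -x. Slatted deck (underside 82 mm, top 90 mm high) from x = -50 to +85 mm. Below it three bays, each 66 mm wide, between dividers 30 mm high, 10 mm thick (x = -50 to +10 mm; y = -114, -38, 38, 114 mm); the bay floor is the bare counter. Corner posts
- stop (a point): middle of the foot of the rack's back stop, on its front face: an upright bar 45 mm high across all three bays, parallel to the rack's y. It lies 48 mm behind the deck's front edge, so a tin that is fully home sticks out 6 mm in front of the deck
- bay_1 (a point): point on the counter in the first (lowest y) bay of the rack where the underside centre of a tin lies when it is fully home and square; axes as the rack's, +x into the bay (the deck's front edge is 21 mm to -x of it)
- bay_2 (a point): point on the counter in the middle bay of the rack where the underside centre of a tin lies when it is fully home and square; axes as the rack's, +x into the bay (the deck's front edge is 21 mm to -x of it)
- bay_3 (a point): point on the counter in the third (highest y) bay of the rack where the underside centre of a tin lies when it is fully home and square; axes as the rack's, +x into the bay (the deck's front edge is 21 mm to -x of it)
- mat: cork mat on which the tins stand at the start, at one side of the rack (left or right): 320 x 220 mm (x, y) and so thin (1 mm) that tins on it stand at counter height, z = 0. Origin: its centre
- tray: fixed shallow aluminium washing-up tray, 320 x 180 mm (x, y) outside, rim 30 mm high, walls and floor 4 mm thick, on the other side of the rack from the mat. Origin: centre of its underside
- counter: the white kitchen counter, 1.25 x 1.56 m, level top at z = 0. Origin: the middle of its top
- soap: green bottle, 60 mm across, 190 mm high, on the counter beside the far end of the rack; bystander. Origin: centre of its underside
- mug: white mug, 80 mm across, 90 mm high, on the counter beside the far end of the rack; bystander. Origin: centre of its underside
- salt: white jar with a steel cap, 52 mm across, 85 mm high, standing on the back part of the rack's deck; bystander. Origin: centre of its underside
There are look-alikes about, which are no part of the job. Leave any yellow look-alike of the tin_5 alone.

How it is judged (in metres and radians):
At the end, for the whole second after the job is handed in: every tin that rests with more than 2.8 N of weight (a full one) stands on the counter in a bay of the rack within 6 mm of fully home (and 15 mm sideways of the bay's middle); every lighter tin stands inside the tray on its floor; all are upright within 0.1 rad and at rest (((contact force between tin_1 and counter above 2.8 N and height (world z) of tin_1 below 0.004 m and ((x of tin_1 in the frame of bay_1 between -0.006 and 0.006 m and y of tin_1 in the frame of bay_1 between -0.015 and 0.015 m) or (x of tin_1 in the frame of bay_2 between -0.006 and 0.006 m and y of tin_1 in the frame of bay_2 between -0.015 and 0.015 m) or (x of tin_1 in the frame of bay_3 between -0.006 and 0.006 m and y of tin_1 in the frame of bay_3 between -0.015 and 0.015 m))) or (contact force between tin_1 and tray between 0.5 and 2.8 N and x of tin_1 in the frame of tray between -0.14 and 0.14 m and y of tin_1 in the frame of tray between -0.07 and 0.07 m and z of tin_1 in the frame of tray below 0.009 m)) and angle between each of tin_1, tin_2, tin_3, tin_4, tin_5's own z axis and vertical below 0.1 rad and linear speed of each of tin_1, tin_2, tin_3, tin_4, tin_5 below 0.02 m/s and ((contact force between tin_2 and counter above 2.8 N and height (world z) of tin_2 below 0.004 m and ((x of tin_2 in the frame of bay_1 between -0.006 and 0.006 m and y of tin_2 in the frame of bay_1 between -0.015 and 0.015 m) or (x of tin_2 in the frame of bay_2 between -0.006 and 0.006 m and y of tin_2 in the frame of bay_2 between -0.015 and 0.015 m) or (x of tin_2 in the frame of bay_3 between -0.006 and 0.006 m and y of tin_2 in the frame of bay_3 between -0.015 and 0.015 m))) or (contact force between tin_2 and tray between 0.5 and 2.8 N and x of tin_2 in the frame of tray between -0.14 and 0.14 m and y of tin_2 in the frame of tray between -0.07 and 0.07 m and z of tin_2 in the frame of tray below 0.009 m)) and ((contact force between tin_3 and counter above 2.8 N and height (world z) of tin_3 below 0.004 m and ((x of tin_3 in the frame of bay_1 between -0.006 and 0.006 m and y of tin_3 in the frame of bay_1 between -0.015 and 0.015 m) or (x of tin_3 in the frame of bay_2 between -0.006 and 0.006 m and y of tin_3 in the frame of bay_2 between -0.015 and 0.015 m) or (x of tin_3 in the frame of bay_3 between -0.006 and 0.006 m and y of tin_3 in the frame of bay_3 between -0.015 and 0.015 m))) or (contact force between tin_3 and tray between 0.5 and 2.8 N and x of tin_3 in the frame of tray between -0.14 and 0.14 m and y of tin_3 in the frame of tray between -0.07 and 0.07 m and z of tin_3 in the frame of tray below 0.009 m)) and ((contact force between tin_4 and counter above 2.8 N and height (world z) of tin_4 below 0.004 m and ((x of tin_4 in the frame of bay_1 between -0.006 and 0.006 m and y of tin_4 in the frame of bay_1 between -0.015 and 0.015 m) or (x of tin_4 in the frame of bay_2 between -0.006 and 0.006 m and y of tin_4 in the frame of bay_2 between -0.015 and 0.015 m) or (x of tin_4 in the frame of bay_3 between -0.006 and 0.006 m and y of tin_4 in the frame of bay_3 between -0.015 and 0.015 m))) or (contact force between tin_4 and tray between 0.5 and 2.8 N and x of tin_4 in the frame of tray between -0.14 and 0.14 m and y of tin_4 in the frame of tray between -0.07 and 0.07 m and z of tin_4 in the frame of tray below 0.009 m)) and ((contact force between tin_5 and counter above 2.8 N and height (world z) of tin_5 below 0.004 m and ((x of tin_5 in the frame of bay_1 between -0.006 and 0.006 m and y of tin_5 in the frame of bay_1 between -0.015 and 0.015 m) or (x of tin_5 in the frame of bay_2 between -0.006 and 0.006 m and y of tin_5 in the frame of bay_2 between -0.015 and 0.015 m) or (x of tin_5 in the frame of bay_3 between -0.006 and 0.006 m and y of tin_5 in the frame of bay_3 between -0.015 and 0.015 m))) or (contact force between tin_5 and tray between 0.5 and 2.8 N and x of tin_5 in the frame of tray between -0.14 and 0.14 m and y of tin_5 in the frame of tray between -0.07 and 0.07 m and z of tin_5 in the frame of tray below 0.009 m))); the robot touches nothing.
It fails at once if a bystander (bottle, mug or jar) is moved more than 30 mm (distance of any of soap, mug, salt from where it was at the start of the episode above 0.03 m).
It fails at once if a tin is rammed against the rack with more than 60 N (contact force between any of tin_1, tin_2, tin_3, tin_4, tin_5 and rack above 60 N).
Of tin_4, tin_5 only 1 to 2 are there at a start; the rules pass over those that are not, and their reading is None.
Of pack_1, pack_2, pack_3 only 1 to 2 are there at a start; the rules pass over those that are not, and their reading is None.
At some moment in a run one of tin_1, tin_2, tin_3, tin_4, tin_5 may be knocked a few centimetres aside while the robot is not near it.
Once in a run the grip may slacken for a moment while it holds something.
It also fails if it takes over 210 s, if anything falls off the work surface, if the arm or the gripper's body presses on something with over 40 N, if the wrist force passes 120 N, or if a joint passes its speed limit or range.

ROBOT

A 7-joint arm with a two-finger parallel gripper is mounted at the origin on the work surface. World frame = base frame: x ahead of the robot, y to its left, z up, the work surface at z = 0. Lengths are in m, angles in degrees, forces in N, time in s.
With the tool pointing down it reaches from about 0.4 to 0.875 m from the base axis. Payload 6.5 kg.
Tool frame: the origin (TCP) lies on the centre line of the jaws, within the pads' length; the fingertips stand 17 mm ahead of it and the grasp point (between the pads) lies 2 mm behind it (robot.nose_length is the distance from the TCP to the fingertips, in m); z points along the fingers, y is the line along which they close (so a half turn about z gives the same grasp; the last joint's range is limited). The gripper opens to 88 mm and grips with 3 to 60 N. Pads are 18 mm wide; open, the fingers measure 123 mm over their backs; the gripper's body (75 mm by 187 mm) begins 45 mm behind the grasp point.
Start: joints at [68.056, 30.733, -0.252, 88.115, 0.149, 61.152, -4.079], TCP at [0.202, -0.618, 0.256] pointing down, gripper open.
Joint ranges: [-154.64, 154.64], [-21.42, 123.67], [-72.66, 72.17], [13.99, 137.28], [-74.86, 254.86], [10.95, 109.41], [-158.01, 158.01]. Speed limits (degrees/s): [136.94, 136.94, 180, 180, 180, 180, 180].

INTERFACE

Orientations are given as [roll, pitch, yaw] about the fixed x, y, z axes, in that order (R = Rz(yaw) Ry(pitch) Rx(roll)).
In Python, from station import robot gives the robot as it stands. The module is installed in compiled form; this text tells all that it offers.
- The arm moves only by the tool drive_tool, never from a script. Its argument "moves" is a list that holds one entry, the list of rows, each a list of 6 numbers: the shift along the world's x, y, z in cm, then the turn, a rotation vector about the world's x, y, z in degrees. A call has 1 to 10 rows; each row shifts and turns the commanded pose from where the row before left it; what a row does not reach is not made up. A row lasts 1/12 s, in which the tool goes at most 41.7 mm and 7.16 degrees, less where a joint would pass 70% of its speed; a pose out of reach is approached as far as the arm can. A call is refused whole if a number of a shift passes 4.17 or a number of a turn 7.16, either way. A call with a gripper value outside its range is refused whole. "claw" is the opening, from 0 (shut) to 1 (fully open), set as the call begins (left out, the last holds). The fingers move at their own pace and stop on an object; "squeeze" is the grip in N (left out, the last holds). Time passes only in rows, so rows that do not move let the fingers close. It gives the time, the measured TCP pose, the force, the opening and the grip force at its end, in the units of the state.
- robot.get_obs(): the state, without advancing time (a new reading comes with each control period).
- robot.camera(name): name is "side" or "top" or "wrist"; returns the picture (420x560x3 uint8, red, green, blue); there is no depth.
- robot.get_calibration(name): a dict with "fovy" (degrees; the focal length in pixels is half the picture's height over the tangent of half this angle, whatever the lens; pixels are square), "cx", "cy" (the principal point, pixels), "distortion" ([k1, k2, p1, p2, k3] as OpenCV has them; the pictures are not rectified), "pose" (4x4, takes a point from camera to world coordinates); the wrist camera has in their place "tool_from_camera" (4x4, takes a point from camera to tool coordinates, whose origin is the TCP and whose axes are the flange's). Camera axes: x right, y up, looking along -z (the intrinsics and any distortion apply to the point x, -y, -z); pixel columns grow to the right and rows downward; lengths in m; the calibration is good to about 2 mm. A picture is of the moment at which its call begins: read the wrist's pose just before it. get_calibration takes no time and is no camera call.
- robot.hand_in(): hands the job in; it is judged then, once.
The state is a dict: "t": time; "joint_pos": joint angles; "joint_vel": joint speeds; "joint_torque": joint torques, N m; "tcp_pos": TCP position; "eef_rot": TCP orientation; "force": force on the tool from outside, world axes, zero at the start; "torque": the same for the moment, N m; "grip_width": finger opening in m; "finger_force": force on a finger pad.
Only numpy, scipy, OpenCV 4.12 (cv2) and the standard library are available. Lean on these libraries where they do the work, as an engineer would, in place of code of your own. Each camera call takes 0.05 s, during which the arm holds its last target. There are 200 camera calls.

## Working session

There is one attempt and no reset: what is moved stays moved. The work goes in short steps, Python scripts to look and compute and a tool call to move; the robot and the scene stay as the last step left them, time stands still between calls to the robot, and variables do not carry over. Pictures are saved under pics/ and viewed, at most 14 in all, crops included, and the job is handed in when it is done.

Besides the shell and the picture viewer there is one more tool, called after "Request:" as name(argument=value, ...) on one line, values as JSON. drive_tool: Moves the arm, as the interface text tells. Its arguments: {"type":"object","properties":{"moves":{"type":"array"},"claw":{"type":"number"},"squeeze":{"type":"number"}},"required":["moves"]}

```bash
mkdir -p pics
cat > h.py <<'E'
import numpy as np, cv2
from station import robot
def snap(n,f):
    o=robot.get_obs(); im=robot.camera(n); cv2.imwrite('pics/'+f,im[:,:,::-1]); return o,im
def cal(n,o=None):
    c=robot.get_calibration(n); f=210/np.tan(np.radians(c['fovy']/2))
    K=np.array([[f,0,c['cx']],[0,f,c['cy']],[0,0,1]]); d=np.array(c['distortion'],float)
    if 'pose' in c: T=np.array(c['pose'])
    else:
        from scipy.spatial.transform import Rotation as R
        W=np.eye(4); W[:3,:3]=R.from_euler('xyz',o['eef_rot'],degrees=True).as_matrix(); W[:3,3]=o['tcp_pos']
        T=W@np.array(c['tool_from_camera'])
    return K,d,T
def px2w(n,uv,z,o=None):
    K,d,T=cal(n,o); p=cv2.undistortPoints(np.array(uv,float).reshape(-1,1,2),K,d).reshape(-1,2)
    r=np.c_[p[:,0],-p[:,1],-np.ones(len(p))]@T[:3,:3].T; c=T[:3,3]
    return c+r*((z-c[2])/r[:,2])[:,None]
def w2px(n,P,o=None):
    K,d,T=cal(n,o); q=(np.array(P,float).reshape(-1,3)-T[:3,3])@T[:3,:3]
    q=q*[1,-1,-1]; return cv2.projectPoints(q,np.zeros(3),np.zeros(3),K,d)[0].reshape(-1,2)
E
python3 - <<'E'
from h import *
o,_=snap('top','top0.png'); print(o)
snap('side','side0.png')
for n in('top','side'): print(robot.get_calibration(n))
E
```

```text
{'t': 0.0, 'joint_pos': array([68.05541945, 30.77777631, -0.25457003, 88.17064323,  0.14944561,
       61.15079505, -4.08047238]), 'joint_vel': array([ 0.01603284,  0.02479952,  0.04270792, -0.04873167,  0.00173381,
        0.03288512,  0.03820558]), 'joint_torque': array([ 2.44682542e-04, -5.70977032e+01,  9.91115682e-01, -2.51601380e+01,
       -5.62227017e-02,  1.79267605e-02,  1.72632772e-04]), 'tcp_pos': array([ 0.20230043, -0.61710301,  0.25483622]), 'eef_rot': array([-1.79901403e+02,  7.54305350e-03,  1.81551649e+01]), 'force': array([0.16586418, 0.07191306, 0.28317307]), 'torque': array([-0.00114074,  0.01507189,  0.04700996]), 'finger_force': 0.0, 'grip_width': 0.08769852617582682}
{'fovy': 57.88497508294425, 'cx': 278.449186038162, 'cy': 205.8344294860069, 'distortion': array([-0.09407809,  0.        ,  0.        ,  0.        ,  0.        ]), 'pose': array([[ 1.40350598e-02,  9.76469776e-01, -2.15197104e-01,
         3.62710646e-01],
       [-9.99901285e-01,  1.38484289e-02, -2.37504146e-03,
         6.10710508e-02],
       [ 6.60985601e-04,  2.15209195e-01,  9.76567747e-01,
         1.10586525e+00],
       [ 0.00000000e+00,  0.00000000e+00,  0.00000000e+00,
         1.00000000e+00]])}
{'fovy': 42.57026938873141, 'cx': 281.4600505579743, 'cy': 210.57017286922462, 'distortion': array([-0.11923366,  0.        ,  0.        ,  0.        ,  0.        ]), 'pose': array([[-0.99912545,  0.01584046, -0.03869638,  0.5011486 ],
       [-0.04035648, -0.60746307,  0.79332211,  1.35359923],
       [-0.01094004,  0.79418996,  0.60757108,  1.07628844],
       [ 0.        ,  0.        ,  0.        ,  1.        ]])}
```

View pics/top0.png

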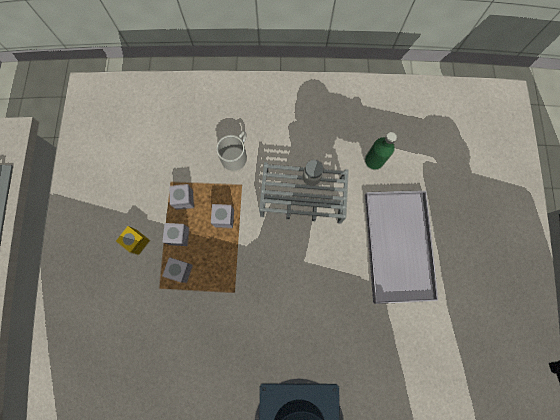

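View pics/side0.png

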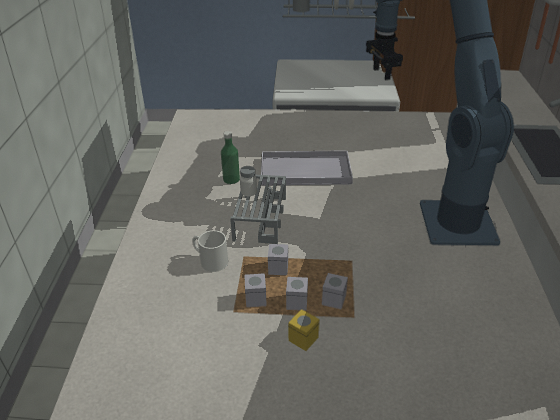

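Top view: x is up and y is left. There are four grey tins on the mat at about (179,195), (221,214), (175,233) and (175,270). The yellow look-alike at (131,239) is off the mat and stays put. The rack is around (303,193) and the tray around (402,247).

Run:
```python
from h import *
im=cv2.imread('pics/top0.png')
cv2.imwrite('pics/a.png',cv2.resize(im[172:300,150:250],None,fx=4.6,fy=4.6,interpolation=cv2.INTER_CUBIC))
cv2.imwrite('pics/b.png',cv2.resize(im[145:310,250:445],None,fx=3.6,fy=3.6,interpolation=cv2.INTER_CUBIC))
```

```text
(no output)
```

View pics/a.png

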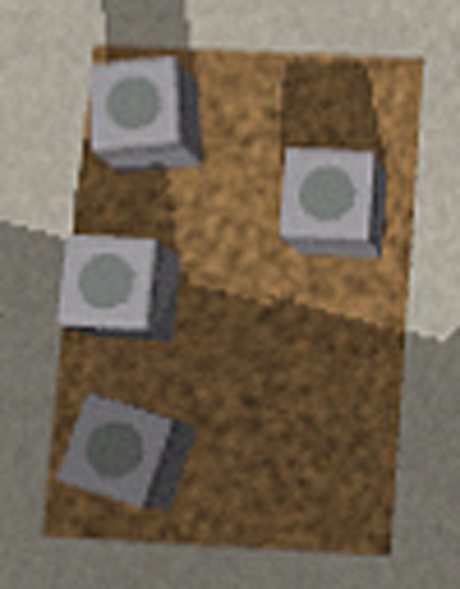

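View pics/b.png

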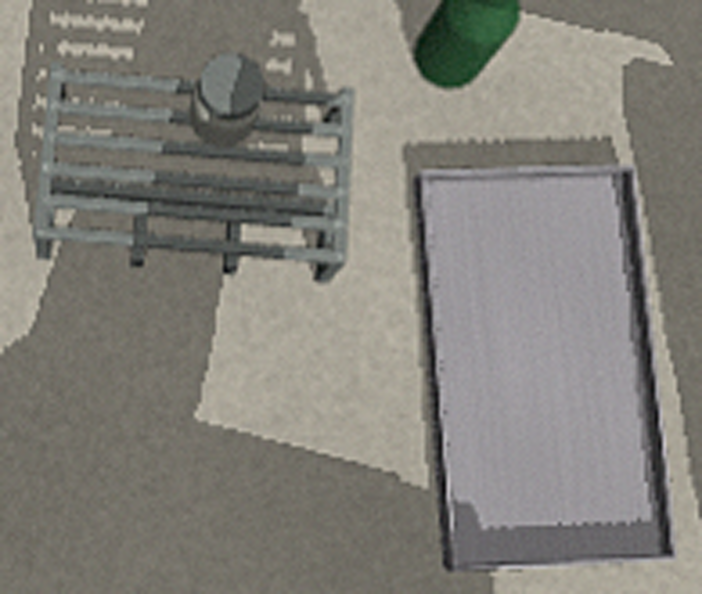

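Run:
```python
from h import *
def U(p,s,o): return (np.array(p,float)+.5)/s-.5+np.array(o)
tins=dict(A=[(134,103),(95,66),(177,57),(184,147),(105,156)],B=[(328,194),(287,148),(374,149),(379,244),(283,237)],C=[(106,281),(70,237),(154,235),(150,331),(62,324)],D=[(114,450),(92,394),(174,425),(142,508),(60,480)])
for k,v in tins.items():
    w=px2w('top',U(v,4.6,(150,172)),.07)[:,:2]; q=w[1:]
    e=np.roll(q,-1,0)-q; a=np.degrees(np.arctan2(e[:,1],e[:,0]))
    print(k,w[0].round(4),q.mean(0).round(4),np.linalg.norm(e,axis=1).round(3),(((a+45)%90)-45).round(1))
b=lambda p,z:px2w('top',U(p,3.6,(250,145)),z).round(4)
print('rack',b([(38,236),(346,264),(52,66),(353,90)],.09))
print('tray',b([(417,172),(632,168),(672,556),(448,569)],.03))
print('mat',px2w('top',U([(93,45),(424,58),(390,553),(45,537)],4.6,(150,172)),0.001).round(4))
print('bottle/mug base')
```

```text
A [0.6213 0.3463] [0.6193 0.3423] [0.051 0.058 0.049 0.058] [ 7.1  8.1  7.4 10.6]
B [0.566  0.2236] [0.5659 0.2219] [0.053 0.059 0.058 0.055] [ 0.1  5.3 -3.3  0.4]
C [0.5106 0.3557] [0.5103 0.3539] [0.052 0.058 0.054 0.053] [ 2.3  1.3 -3.4 -1. ]
D [0.4099 0.344 ] [0.409  0.3422] [0.053 0.052 0.052 0.053] [-18.9 -18.3 -16.8 -17.2]
rack [[ 0.5737  0.1133  0.09  ]
 [ 0.5553 -0.1206  0.09  ]
 [ 0.7094  0.1057  0.09  ]
 [ 0.6935 -0.1296  0.09  ]]
tray [[ 0.6438 -0.1915  0.03  ]
 [ 0.6502 -0.3715  0.03  ]
 [ 0.3374 -0.3843  0.03  ]
 [ 0.3279 -0.206   0.03  ]]
mat [[0.6777 0.3958 0.001 ]
 [0.6715 0.1754 0.001 ]
 [0.3531 0.186  0.001 ]
 [0.3579 0.4033 0.001 ]]
bottle/mug base
```

Request:
drive_tool(moves=[[[2.2, 3.2, 0.2, 0, 0, -2.2], [2.2, 3.2, 0.2, 0, 0, -2.2], [2.2, 3.2, 0.2, 0, 0, -2.2], [2.2, 3.2, 0.2, 0, 0, -2.2], [2.2, 3.2, 0.2, 0, 0, -2.2], [2.2, 3.2, 0.2, 0, 0, -2.2], [2.2, 3.2, 0.2, 0, 0, -2.2], [2.2, 3.2, 0.2, 0, 0, -2.2], [2.2, 3.2, 0.2, 0, 0, -2.2], [2.2, 3.2, 0.2, 0, 0, -2.2]]], claw=1, squeeze=40)

```text
t: 0.93
tcp_pos: [0.423, -0.2958, 0.2756]
eef_rot: [-180.0, 0.0, -4.0]
force: [0.9, 0.9, -0.2]
grip_width: 0.0882
finger_force: 0.0
```

Request:
drive_tool(moves=[[[0, 3.2, 0, 0, 0, 0], [0, 3.2, 0, 0, 0, 0], [0, 3.2, 0, 0, 0, 0], [0, 3.2, 0, 0, 0, 0], [0, 3.2, 0, 0, 0, 0], [0, 3.2, 0, 0, 0, 0], [0, 3.2, 0, 0, 0, 0], [0, 3.2, 0, 0, 0, 0], [0, 3.2, 0, 0, 0, 0], [0, 0, 0, 0, 0, 0]]])

```text
t: 1.77
tcp_pos: [0.4222, -0.0037, 0.2758]
eef_rot: [-179.9, -0.0, -3.4]
force: [0.5, -0.5, -1.0]
grip_width: 0.0878
finger_force: 0.0
```

Run:
```python
from h import *
o,im=snap('wrist','w0.png'); print(o['t'],o['tcp_pos'],o['eef_rot'],o['joint_pos'].round(1)); print(robot.get_calibration('wrist'))
cv2.imwrite('pics/w0b.png',cv2.resize(im[:,:,::-1],(800,600),interpolation=cv2.INTER_CUBIC))
```

```text
1.7667 [ 0.42218055 -0.00372144  0.27580213] [-1.79875536e+02 -3.45775951e-03 -3.38155428e+00] [  10.6    7.7  -17.4  118.5    2.7   54.2 -101.6]
{'fovy': 71.59046892007423, 'cx': 280.71204494590995, 'cy': 213.43914249959613, 'distortion': array([-0.03307589,  0.        ,  0.        ,  0.        ,  0.        ]), 'tool_from_camera': array([[-1.14375628e-03,  9.57917680e-01,  2.87040782e-01,
         7.43487087e-02],
       [ 9.99999336e-01,  1.05563143e-03,  4.61772403e-04,
         1.21830883e-03],
       [ 1.39330677e-04,  2.87041120e-01, -9.57918251e-01,
        -1.29172830e-01],
       [ 0.00000000e+00,  0.00000000e+00,  0.00000000e+00,
         1.00000000e+00]])}
```

View pics/w0b.png

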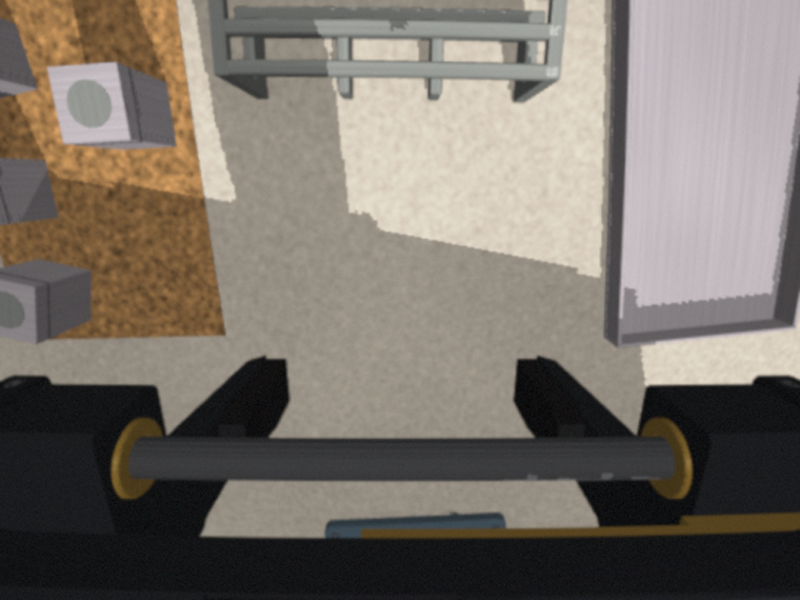

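Run:
```python
from h import *
o=dict(tcp_pos=[0.42218055,-0.00372144,0.27580213],eef_rot=[-179.8755,-.0035,-3.3816])
s=lambda p:(np.array(p,float)+.5)*0.7-.5
f=lambda p,z:px2w('wrist',s(p),z,o).round(4)[:,:2]
print('deck front L/R',f([(214,75),(559,79)],.09)); print('div feet',f([(345,97),(435,98)],0)); print('div feet z30?',f([(345,97),(435,98)],.03))
print('tray',f([(618,346),(797,324)],.03)); print('tinB',f([(48,68),(119,62),(130,146),(66,149),(89,103)],.07))
```

```text
deck front L/R [[ 0.575   0.1156]
 [ 0.5578 -0.1213]]
div feet [[ 0.5715  0.037 ]
 [ 0.5657 -0.043 ]]
div feet z30? [[ 0.5659  0.0335]
 [ 0.5606 -0.0405]]
tray [[ 0.33   -0.211 ]
 [ 0.3417 -0.3894]]
tinB [[0.5953 0.2481]
 [0.5944 0.1928]
 [0.536  0.1977]
 [0.5379 0.2494]
 [0.5688 0.2224]]
```

Request:
drive_tool(moves=[[[-0.1, 3.9, -0.9, 0, 0, -1.5], [-0.1, 3.9, -0.9, 0, 0, -1.5], [-0.1, 3.9, -0.9, 0, 0, -1.5], [-0.2, 3.9, -0.9, 0, 0, -1.5], [-0.2, 3.9, -0.9, 0, 0, -1.5], [-0.1, 3.9, -0.9, 0, 0, -1.5], [-0.2, 3.9, -0.9, 0, 0, -1.5], [-0.2, 3.9, -0.9, 0, 0, -1.5], [-0.1, 3.7, -0.9, 0, 0, -1.5], [0, 0, 0, 0, 0, 0]]])

```text
t: 2.65
tcp_pos: [0.4069, 0.3322, 0.1961]
eef_rot: [-180.0, 0.2, -16.2]
force: [-1.1, 0.2, 0.3]
grip_width: 0.088
finger_force: 0.0
```

Request:
drive_tool(moves=[[[0, 0, 0, 0, 0, 0], [0, 0, 0, 0, 0, 0], [0, 0, 0, 0, 0, 0], [0, 0, 0, 0, 0, 0]]])

```text
t: 2.98
tcp_pos: [0.411, 0.3233, 0.1976]
eef_rot: [179.9, 0.1, -17.0]
force: [-0.4, 0.2, 0.1]
grip_width: 0.0885
finger_force: 0.0
```

Run:
```python
from h import *
o,im=snap('wrist','w1.png'); print(o['t'],o['tcp_pos'],o['eef_rot'],o['force'])
cv2.imwrite('pics/w1b.png',cv2.resize(im[:,:,::-1],(800,600),interpolation=cv2.INTER_CUBIC))
```

```text
2.9833 [0.41103629 0.32329392 0.19764963] [ 1.79930638e+02  1.18109478e-01 -1.70486974e+01] [-0.42658082  0.24684616  0.13014375]
```

View pics/w1b.png

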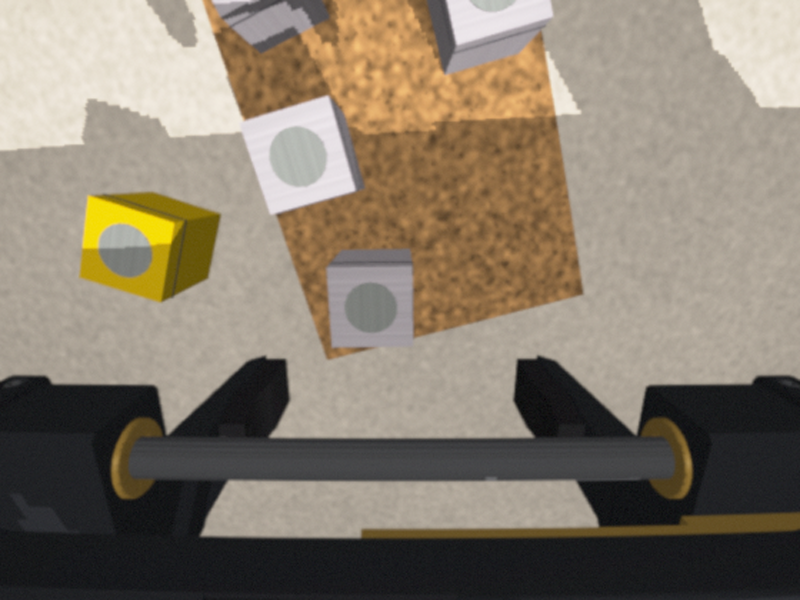

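D is the tin at (371,307), lined up with the jaws. C is at (298,156), and the yellow look-alike at (125,250) stays alone.

```bash
cat >> h.py <<'E'
O1=dict(tcp_pos=[0.41103629,0.32329392,0.19764963],eef_rot=[179.9306,.118,-17.0487])
def W8(pts,z,o): return px2w('wrist',(np.array(pts,float)+.5)*0.7-.5,z,o).round(4)[:,:2]
E
python3 - <<'E'
from h import *
print('D',W8([(371,307),(330,264),(412,264),(412,346),(331,346)],.07,O1))
print('C',W8([(298,156),(243,121),(329,97),(358,188),(274,213)],.07,O1)); print(robot.get_obs()['tcp_pos'])
E
```

```text
D [[0.4127 0.342 ]
 [0.4471 0.3577]
 [0.4319 0.3086]
 [0.379  0.3245]
 [0.3948 0.3759]]
C [[0.513  0.3538]
 [0.5405 0.3773]
 [0.5375 0.3258]
 [0.4854 0.3261]
 [0.4867 0.3795]]
[0.41088381 0.32356771 0.19764203]
```

Request:
drive_tool(moves=[[[0.1, 1.8, 0, 0, 0, 0], [0, 0, 0, 0, 0, 0], [0, 0, -3, 0, 0, 0], [0, 0, -3, 0, 0, 0], [0, 0, -3, 0, 0, 0], [0, 0, -3, 0, 0, 0], [0, 0, -2, 0, 0, 0], [0, 0, 0, 0, 0, 0], [0, 0, 0, 0, 0, 0]]])

```text
t: 3.78
tcp_pos: [0.4106, 0.3424, 0.0571]
eef_rot: [179.9, 0.2, -16.9]
force: [0.4, 0.7, 0.5]
grip_width: 0.0883
finger_force: 0.0
```

Request:
drive_tool(moves=[[[0, 0, 0, 0, 0, 0], [0, 0, 0, 0, 0, 0], [0, 0, 0, 0, 0, 0], [0, 0, 0, 0, 0, 0], [0, 0, 0, 0, 0, 0], [0, 0, 0, 0, 0, 0]]], claw=0, squeeze=40)

```text
t: 4.28
tcp_pos: [0.4111, 0.3438, 0.058]
eef_rot: [180.0, 0.1, -16.8]
force: [-0.8, -1.0, 4.2]
grip_width: 0.0536
finger_force: 40.0
```

Request:
drive_tool(moves=[[[0, 0, 1, 0, 0, 0], [0, 0, 1, 0, 0, 0], [0, 0, 1, 0, 0, 0], [0, 0, 0, 0, 0, 0], [0, 0, 0, 0, 0, 0], [0, 0, 0, 0, 0, 0], [0, 0, 0, 0, 0, 0], [0, 0, 0, 0, 0, 0]]])

```text
t: 4.95
tcp_pos: [0.4105, 0.3433, 0.087]
eef_rot: [179.9, 0.2, -16.8]
force: [-0.8, 0.2, -1.6]
grip_width: 0.0536
finger_force: 40.0
```

Request:
drive_tool(moves=[[[0.6, -3.8, 1, 0, 0, 1], [0.6, -3.8, 1, 0, 0, 1], [0.6, -3.8, 1, 0, 0, 1], [0.6, -3.8, 0, 0, 0, 1], [0.6, -3.8, 0, 0, 0, 1], [0.6, -3.8, 0, 0, 0, 1], [0.6, -3.8, 0, 0, 0, 1], [0, -3.8, 0, 0, 0, 1], [0, -3.8, 0, 0, 0, 1], [0, -3.8, 0, 0, 0, 1]]])

```text
t: 5.78
tcp_pos: [0.4524, -0.0383, 0.1172]
eef_rot: [179.9, 0.2, -6.8]
force: [0.6, 0.3, -0.3]
grip_width: 0.0539
finger_force: 40.0
```

Request:
drive_tool(moves=[[[0, -3.8, 0, 0, 0, 1.5], [0, -3.8, 0, 0, 0, 1.5], [-0.8, -3.8, 0, 0, 0, 1.5], [-0.8, -3.8, 0, 0, 0, 1.5], [-0.8, -3.8, 0, 0, 0, 1.5], [-0.8, -3.6, 0, 0, 0, 1.5], [-0.8, -3, 0, 0, 0, 1], [0, 0, 0, 0, 0, 0], [0, 0, 0, 0, 0, 0], [0, 0, 0, 0, 0, 0]]])

```text
t: 6.62
tcp_pos: [0.4128, -0.2917, 0.1171]
eef_rot: [-180.0, 0.2, 3.2]
force: [1.0, 0.0, -1.0]
grip_width: 0.0538
finger_force: 40.0
```

Request:
drive_tool(moves=[[[-1, -0.3, 0, 0, 0, 0], [0, 0, -2, 0, 0, 0], [0, 0, -2, 0, 0, 0], [0, 0, -1, 0, 0, 0], [0, 0, 0, 0, 0, 0], [0, 0, 0, 0, 0, 0], [0, 0, 0, 0, 0, 0]]])

```text
t: 7.2
tcp_pos: [0.4033, -0.2953, 0.0681]
eef_rot: [179.9, 0.1, 3.2]
force: [0.1, 0.4, -0.8]
grip_width: 0.0537
finger_force: 40.0
```

Request:
drive_tool(moves=[[[0, 0, -0.2, 0, 0, 0], [0, 0, -0.2, 0, 0, 0], [0, 0, 0, 0, 0, 0], [0, 0, 0, 0, 0, 0]]])

```text
t: 7.53
tcp_pos: [0.4029, -0.2956, 0.0636]
eef_rot: [179.9, 0.1, 3.2]
force: [-0.2, -0.1, -1.1]
grip_width: 0.0539
finger_force: 40.0
```

Request:
drive_tool(moves=[[[0, 0, -0.1, 0, 0, 0], [0, 0, 0, 0, 0, 0], [0, 0, 0, 0, 0, 0], [0, 0, 3, 0, 0, 0], [0, 0, 3, 0, 0, 0], [0, 0, 2, 0, 0, 0], [0, 0, 0, 0, 0, 0], [0, 0, 0, 0, 0, 0]]], claw=1)

```text
t: 8.2
tcp_pos: [0.4034, -0.296, 0.1433]
eef_rot: [179.9, 0.0, 3.2]
force: [0.4, 0.8, -0.9]
grip_width: 0.0878
finger_force: 0.0
```

Request:
drive_tool(moves=[[[0.5, 3.8, 0, 0, 0, 0], [0.5, 3.8, 0, 0, 0, 0], [0.5, 3.8, 0, 0, 0, 0], [0.5, 3.8, 0, 0, 0, 0], [0.5, 3.8, 0, 0, 0, -1], [0.5, 3.8, 0, 0, 0, -1], [0.5, 3.8, 0, 0, 0, -1], [0.5, 3.8, 0, 0, 0, -1], [0.5, 3.8, 0, 0, 0, -1], [0.5, 3.8, 0, 0, 0, 0]]])

```text
t: 9.03
tcp_pos: [0.4518, 0.0862, 0.1412]
eef_rot: [179.9, 0.3, -1.9]
force: [0.8, -1.2, -0.1]
grip_width: 0.0878
finger_force: 0.0
```

Request:
drive_tool(moves=[[[0.5, 3.8, 0, 0, 0, 0], [0.5, 3.8, 0, 0, 0, 0], [0.5, 3.8, 0, 0, 0, 0], [0.5, 3.8, 0, 0, 0, 0], [0.5, 3.8, 0, 0, 0, 0], [0.5, 3.5, 0, 0, 0, 0], [0, 0, 0, 0, 0, 0], [0, 0, 0, 0, 0, 0], [0, 0, 0, 0, 0, 0], [0, 0, 0, 0, 0, 0]]])

```text
t: 9.87
tcp_pos: [0.4826, 0.3073, 0.1414]
eef_rot: [179.8, 0.2, -1.9]
force: [0.3, -1.0, 0.2]
grip_width: 0.0883
finger_force: 0.0
```

Run:
```python
from h import *
snap('top','t1.png'); o,im=snap('wrist','w2.png'); print(o['t'],repr(o['tcp_pos']),repr(o['eef_rot']),o['force'])
t=cv2.imread('pics/t1.png')[160:310,130:445]
a=cv2.resize(t,None,fx=2.5,fy=2.5,interpolation=cv2.INTER_CUBIC)
cv2.imwrite('pics/w2b.png',cv2.resize(im[:300,:,::-1],(800,428),interpolation=cv2.INTER_CUBIC)); cv2.imwrite('pics/t1b.png',a)
```

```text
9.9167 array([0.48279816, 0.3073785 , 0.1417236 ]) array([179.841498  ,   0.19443486,  -1.94665653]) [ 0.00657597 -0.32527057 -0.25335992]
```

View pics/w2b.png

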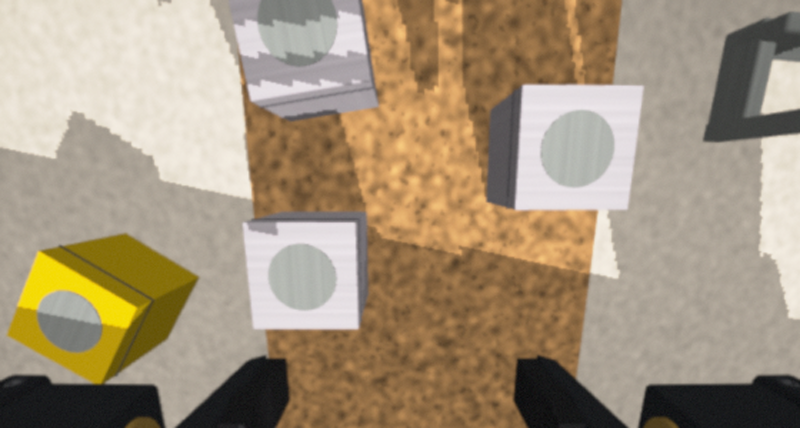

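The wrist view shows C at (302,276), B at (578,148) and A at (298,25).

Run:
```python
from h import *
o=dict(tcp_pos=[0.48279816,0.3073785,0.1417236],eef_rot=[179.8415,.1944,-1.9467])
print('C',W8([(302,276),(245,221),(358,221),(359,329),(254,329)],.07,o));print('B',W8([(578,148),(522,85),(642,86),(627,209),(515,209)],.07,o)); print('A',W8([(298,25)],.07,o))
```

```text
C [[0.5134 0.3541]
 [0.5412 0.3786]
 [0.5391 0.3247]
 [0.4846 0.3277]
 [0.4865 0.3818]]
B [[0.5687 0.2222]
 [0.5957 0.249 ]
 [0.5942 0.1954]
 [0.5406 0.1963]
 [0.5422 0.2501]]
A [[0.6224 0.345 ]]
```

Request:
drive_tool(moves=[[[1.5, 2.4, 0, 0, 0, -0.5], [1.5, 2.3, 0, 0, 0, 0], [0, 0, 0, 0, 0, 0], [0, 0, -3, 0, 0, 0], [0, 0, -3, 0, 0, 0], [0, 0, -2.5, 0, 0, 0], [0, 0, 0, 0, 0, 0], [0, 0, 0, 0, 0, 0]]])

```text
t: 10.63
tcp_pos: [0.5121, 0.355, 0.0567]
eef_rot: [179.8, 0.3, -2.4]
force: [0.7, 0.5, 0.6]
grip_width: 0.0882
finger_force: 0.0
```

Request:
drive_tool(moves=[[[0, 0, 0, 0, 0, 0], [0, 0, 0, 0, 0, 0], [0, 0, 0, 0, 0, 0], [0, 0, 0, 0, 0, 0], [0, 0, 0, 0, 0, 0], [0, 0, 0, 0, 0, 0]]], claw=0)

```text
t: 11.13
tcp_pos: [0.5131, 0.3564, 0.0581]
eef_rot: [180.0, 0.1, -2.3]
force: [-0.9, -1.4, 4.1]
grip_width: 0.0539
finger_force: 40.0
```

Request:
drive_tool(moves=[[[0, 0, 1, 0, 0, 0], [0, 0, 1, 0, 0, 0], [0, 0, 1, 0, 0, 0], [0, 0, 0, 0, 0, 0], [0, 0, 0, 0, 0, 0], [0, 0, 0, 0, 0, 0], [0, 0, 0, 0, 0, 0], [0, 0, 0, 0, 0, 0], [0, 0, 0, 0, 0, 0], [0, 0, 0, 0, 0, 0]]])

```text
t: 11.97
tcp_pos: [0.5126, 0.3564, 0.0871]
eef_rot: [179.9, 0.2, -2.3]
force: [-1.1, 0.7, -2.5]
grip_width: 0.0537
finger_force: 40.0
```

Request:
drive_tool(moves=[[[0, 0, 0, 0, 0, 0], [0, 0, 0, 0, 0, 0], [0, 0, 0, 0, 0, 0]]])

```text
t: 12.22
tcp_pos: [0.5128, 0.3565, 0.0874]
eef_rot: [179.9, 0.1, -2.3]
force: [-0.4, -0.3, -0.9]
grip_width: 0.0536
finger_force: 40.0
```

Request:
drive_tool(moves=[[[0, 0, 0, 0, 0, 0], [0, 0, 0, 0, 0, 0], [0, 0, 0, 0, 0, 0]]])

```text
t: 12.47
tcp_pos: [0.5128, 0.3565, 0.0874]
eef_rot: [179.9, 0.1, -2.3]
force: [0.4, 0.1, -2.6]
grip_width: 0.054
finger_force: 40.0
```

Run:
```python
from h import *
f=[]
for i in range(14): robot.camera('top'); f.append(robot.get_obs()['force'][2])
print(np.round(f,2),np.mean(f),robot.get_obs()['joint_torque'].round(2))
```

```text
[-1.24 -1.03 -1.63 -2.28 -0.83 -1.28 -1.56 -2.11 -1.6  -1.77 -1.47 -1.24
 -1.78 -0.72] -1.4653308061992563 [-0.000e+00 -6.105e+01 -2.970e+00 -1.966e+01  4.000e-02 -5.000e-02
 -0.000e+00]
```

Request:
drive_tool(moves=[[[-1.5, -2, 1, 0, 0, 0], [-1.5, -3.5, 1, 0, 0, 0.5], [-1.5, -3.8, 1, 0, 0, 0.5], [0, -4, 0, 0, 0, 0.5], [0, -4, 0, 0, 0, 0.5], [0, -4, 0, 0, 0, 0.5], [0, -4, 0, 0, 0, 0.5], [0, -4, 0, 0, 0, 0.5], [0, -4, 0, 0, 0, 0.5], [0, -4, 0, 0, 0, 0.5]]])

```text
t: 14.0
tcp_pos: [0.4679, -0.018, 0.1177]
eef_rot: [179.9, 0.1, 2.2]
force: [1.0, -0.5, -1.8]
grip_width: 0.0536
finger_force: 40.0
```

Request:
drive_tool(moves=[[[0, -4, 0, 0, 0, 0.5], [0, -4, 0, 0, 0, 0.5], [0.5, -4, 0, 0, 0, 0], [0.5, -4, 0, 0, 0, 0], [0.5, -4, 0, 0, 0, 0], [0.5, -3.7, 0, 0, 0, 0], [0.5, -3.7, 0, 0, 0, 0], [0, 0, 0, 0, 0, 0], [0, 0, 0, 0, 0, 0], [0, 0, 0, 0, 0, 0]]])

```text
t: 14.83
tcp_pos: [0.4928, -0.2894, 0.1171]
eef_rot: [180.0, 0.2, 3.2]
force: [0.1, 0.0, -3.2]
grip_width: 0.0537
finger_force: 40.0
```

Request:
drive_tool(moves=[[[0, -0.1, -2, 0, 0, 0], [0, 0, -2, 0, 0, 0], [0, 0, -1, 0, 0, 0], [0, 0, -0.3, 0, 0, 0], [0, 0, 0, 0, 0, 0], [0, 0, -0.1, 0, 0, 0], [0, 0, 0, 0, 0, 0], [0, 0, 0, 0, 0, 0]]])

```text
t: 15.5
tcp_pos: [0.4935, -0.2913, 0.0642]
eef_rot: [179.9, 0.1, 3.2]
force: [-0.6, 0.0, -1.3]
grip_width: 0.0538
finger_force: 40.0
```

Request:
drive_tool(moves=[[[0, 0, 0, 0, 0, 0], [0, 0, 0, 0, 0, 0], [0, 0, 0, 0, 0, 0], [0, 0, 3, 0, 0, 0], [0, 0, 3, 0, 0, 0], [0, 0, 3, 0, 0, 0], [0, 0, 0, 0, 0, 0]]], claw=1)

```text
t: 16.08
tcp_pos: [0.4962, -0.2928, 0.1591]
eef_rot: [179.7, -0.3, 3.2]
force: [1.5, -0.7, 1.3]
grip_width: 0.088
finger_force: 0.0
```

Request:
drive_tool(moves=[[[0, 3.9, 0, 0, 0, 0], [0, 3.9, 0, 0, 0, 0], [0, 3.9, 0, 0, 0, 0], [0, 3.9, 0, 0, 0, 0], [0, 3.9, 0, 0, 0, 0], [0, 3.9, 0, 0, 0, 0], [0, 3.9, 0, 0, 0, 0], [0, 3.9, 0, 0, 0, 0], [0.7, 3.9, 0, 0, 0, 0], [0.7, 3.9, 0, 0, 0, 0]]])

```text
t: 16.92
tcp_pos: [0.5066, 0.1006, 0.1534]
eef_rot: [179.9, 0.1, 3.2]
force: [1.2, -0.4, 0.0]
grip_width: 0.0882
finger_force: 0.0
```

Request:
drive_tool(moves=[[[1, 2.5, 0, 0, 0, -1], [1, 2, 0, 0, 0, -1], [1, 2, 0, 0, 0, 0], [0, 2, 0, 0, 0, 0], [0, 0, 0, 0, 0, 0], [0, 0, 0, 0, 0, 0], [0, 0, 0, 0, 0, 0]]])

```text
t: 17.5
tcp_pos: [0.5367, 0.1826, 0.153]
eef_rot: [179.9, 0.2, 1.1]
force: [0.1, -0.5, -0.4]
grip_width: 0.0882
finger_force: 0.0
```

Run:
```python
from h import *
o,im=snap('wrist','w3.png'); print(o['t'],repr(o['tcp_pos']),repr(o['eef_rot']),o['force'])
cv2.imwrite('pics/w3b.png',cv2.resize(im[:300,:,::-1],(800,428),interpolation=cv2.INTER_CUBIC))
```

```text
17.5 array([0.53671768, 0.18258339, 0.15301881]) array([1.79882090e+02, 1.76195699e-01, 1.13591730e+00]) [ 0.11555976 -0.46627342 -0.4313822 ]
```

View pics/w3b.png

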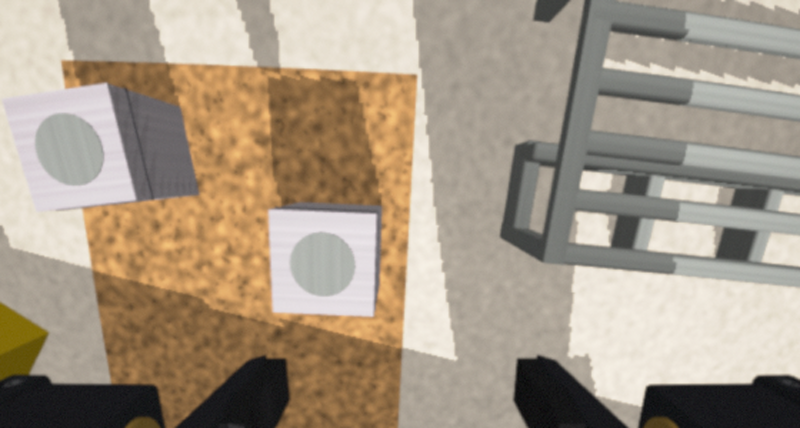

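B at (323,263) and A at (70,149) have not moved. The rack's front-left deck corner is at about (555,262).

Run:
```python
from h import *
o=dict(tcp_pos=[0.53671768,0.18258339,0.15301881],eef_rot=[179.882,.176,1.1359])
print('B',W8([(323,263),(268,209),(379,208),(375,317),(275,314)],.07,o));print('A',W8([(70,149),(3,100),(107,84),(137,200),(40,211)],.07,o)); print('rack',W8([(548,262),(800,286),(583,0)],.09,o))
```

```text
B [[0.5692 0.2224]
 [0.5961 0.249 ]
 [0.5975 0.1935]
 [0.5402 0.1954]
 [0.541  0.2492]]
A [[0.624  0.345 ]
 [0.6465 0.3744]
 [0.653  0.3215]
 [0.5998 0.315 ]
 [0.5941 0.3669]]
rack [[ 0.5756  0.1131]
 [ 0.5666 -0.0144]
 [ 0.6831  0.1108]]
```

Request:
drive_tool(moves=[[[1.6, 2, 0, 0, 0, 0], [1.6, 2, 0, 0, 0, 0], [0, 0, 0, 0, 0, 0], [0, 0, -3, 0, 0, 0], [0, 0, -3, 0, 0, 0], [0, 0, -3, 0, 0, 0], [0, 0, -0.6, 0, 0, 0], [0, 0, 0, 0, 0, 0]]])

```text
t: 18.22
tcp_pos: [0.5673, 0.2217, 0.0555]
eef_rot: [179.8, 0.4, 1.1]
force: [-0.4, 0.4, 1.0]
grip_width: 0.0884
finger_force: 0.0
```

Request:
drive_tool(moves=[[[0, 0, 0, 0, 0, 0], [0, 0, 0, 0, 0, 0], [0, 0, 0, 0, 0, 0], [0, 0, 0, 0, 0, 0], [0, 0, 0, 0, 0, 0], [0, 0, 0, 0, 0, 0]]], claw=0)

```text
t: 18.72
tcp_pos: [0.5695, 0.2239, 0.0582]
eef_rot: [180.0, 0.1, 1.2]
force: [-0.6, -1.1, 5.0]
grip_width: 0.0537
finger_force: 39.7
```

Request:
drive_tool(moves=[[[0, 0, 1, 0, 0, 0], [0, 0, 1, 0, 0, 0], [0, 0, 1, 0, 0, 0], [0, 0, 0, 0, 0, 0], [0, 0, 0, 0, 0, 0], [0, 0, 0, 0, 0, 0], [0, 0, 0, 0, 0, 0], [0, 0, 0, 0, 0, 0]]])

```text
t: 19.38
tcp_pos: [0.5685, 0.2237, 0.0868]
eef_rot: [179.9, 0.2, 1.2]
force: [-0.2, -0.0, -4.7]
grip_width: 0.0543
finger_force: 39.6
```

```bash
cat > wt.py <<'E'
from h import *
f=[]
for i in range(8): robot.camera('top'); f.append(robot.get_obs()['force'][2])
o=robot.get_obs(); print(np.round(f,2),np.mean(f),o['tcp_pos'],o['eef_rot'],o['t'])
E
python3 wt.py
```

```text
[-5.02 -5.2  -4.44 -4.5  -5.37 -3.71 -4.63 -5.38] -4.7823247505125845 [0.56892459 0.22383815 0.08724672] [1.79943503e+02 1.45247205e-01 1.17538856e+00] 19.7833
```

Tin B is full (4.8 N), so it goes to bay 3.

Request:
drive_tool(moves=[[[-2.5, 0, 0, 0, 0, -0.6], [-2.3, -1, 0, 0, 0, -0.6], [0, -2.5, 0, 0, 0, -0.6], [0, -2.5, 0, 0, 0, -0.6], [0, -2.5, 0, 0, 0, -0.6], [0, -2.5, 0, 0, 0, -0.6], [0, -2.5, 0, 0, 0, -0.6], [0, -1.4, 0, 0, 0, -0.6], [0, 0, 0, 0, 0, -0.5], [0, 0, 0, 0, 0, 0]]])

```text
t: 20.62
tcp_pos: [0.5212, 0.0746, 0.0874]
eef_rot: [180.0, 0.1, -4.2]
force: [-0.3, 1.0, -5.3]
grip_width: 0.0538
finger_force: 39.6
```

Request:
drive_tool(moves=[[[0, 0, -1, 0, 0, 0], [0, 0, -1, 0, 0, 0], [0, 0, 0, 0, 0, 0], [0, 0, 0, 0, 0, 0], [0, 0, 0, 0, 0, 0], [0, 0, 0, 0, 0, 0]]])

```text
t: 21.12
tcp_pos: [0.5211, 0.0753, 0.0674]
eef_rot: [180.0, 0.1, -4.1]
force: [0.8, -0.0, -6.0]
grip_width: 0.0542
finger_force: 39.6
```

Request:
drive_tool(moves=[[[0, 0, -0.7, 0, 0, 0], [1, -0.1, 0, 0, 0, 0], [1, -0.1, 0, 0, 0, 0], [1, -0.1, 0, 0, 0, 0], [0, 0, 0, 0, 0, 0], [0, 0, -0.2, 0, 0, 0], [0, 0, 0, 0, 0, 0], [0, 0, 0, 0, 0, 0]]])

```text
t: 21.78
tcp_pos: [0.5504, 0.072, 0.0582]
eef_rot: [179.9, 0.2, -4.1]
force: [0.5, -0.8, -2.6]
grip_width: 0.0539
finger_force: 39.6
```

Request:
drive_tool(moves=[[[0, 0, 0, 0, 0, 0], [0, 0, 0, 0, 0, 0], [0, 0, 0, 0, 0, 0], [0, 0, 0, 0, 0, 0]]], claw=0.75)

```text
t: 22.12
tcp_pos: [0.551, 0.072, 0.0586]
eef_rot: [180.0, 0.1, -4.1]
force: [-0.4, -0.3, 0.9]
grip_width: 0.0662
finger_force: 0.0
```

Request:
drive_tool(moves=[[[0, 0, 3, 0, 0, 0], [0, 0, 3, 0, 0, 0], [-2, 0.2, 2, 0, 0, 0], [-3.8, 0.3, 0, 0, 0, 0], [-1.8, 0.2, 0, 0, 0, 0], [0, 0, 0, 0, 0, 0], [0, 0, -3, 0, 0, 0], [0, 0, -3, 0, 0, 0], [0, 0, -2.5, 0, 0, 0], [0, 0, 0, 0, 0, 0]]])

```text
t: 22.95
tcp_pos: [0.4727, 0.0783, 0.0499]
eef_rot: [179.8, 0.5, -4.1]
force: [-0.4, 0.0, -0.1]
grip_width: 0.066
finger_force: 0.0
```

Request:
drive_tool(moves=[[[0, 0, 0, 0, 0, 0], [0, 0, 0, 0, 0, 0], [0, 0, 0, 0, 0, 0]]], claw=0.3)

```text
t: 23.2
tcp_pos: [0.4763, 0.0791, 0.0548]
eef_rot: [180.0, -0.0, -4.1]
force: [-0.1, -0.0, -0.2]
grip_width: 0.0486
finger_force: 0.0
```

Run:
```python
from h import *
o,im=snap('wrist','w4.png'); print(o['t'],repr(o['tcp_pos']),repr(o['eef_rot']),o['force'])
cv2.imwrite('pics/w4b.png',cv2.resize(im[:,:,::-1],(800,600),interpolation=cv2.INTER_CUBIC))
```

```text
23.2 array([0.47628377, 0.07914027, 0.05478294]) array([ 1.79990811e+02, -9.68719156e-03, -4.13491227e+00]) [-0.09375424 -0.03888835 -0.16049947]
```

View pics/w4b.png

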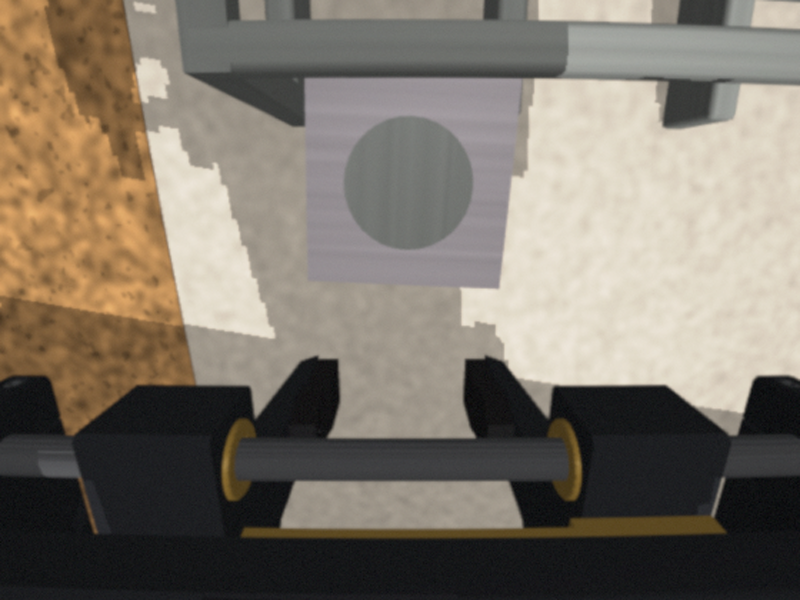

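The tin sits at (408,180), square and half under the deck edge. I push next.

Request:
drive_tool(moves=[[[1.5, -0.1, -0.2, 0, 0, 0], [1.5, -0.1, 0, 0, 0, 0], [0.7, -0.05, 0, 0, 0, 0], [0.7, -0.05, 0, 0, 0, 0], [0.7, -0.05, 0, 0, 0, 0], [0.7, -0.05, 0, 0, 0, 0], [0.7, -0.05, 0, 0, 0, 0], [0, 0, 0, 0, 0, 0]]])

```text
t: 23.92
tcp_pos: [0.54, 0.0745, 0.0517]
eef_rot: [180.0, 0.2, -4.1]
force: [-1.6, -0.9, -1.4]
grip_width: 0.0267
finger_force: 0.7
```

Request:
drive_tool(moves=[[[0.4, -0.03, 0, 0, 0, 0], [0.4, -0.03, 0, 0, 0, 0], [0, 0, 0, 0, 0, 0], [0, 0, 0, 0, 0, 0]]])

```text
t: 24.25
tcp_pos: [0.5472, 0.0739, 0.0513]
eef_rot: [179.9, 0.2, -4.1]
force: [-3.1, 0.7, 1.0]
grip_width: 0.0263
finger_force: 1.5
```

Friction push only so far. I continue in small steps.

Request:
drive_tool(moves=[[[0.3, -0.02, 0, 0, 0, 0], [0.2, -0.02, 0, 0, 0, 0], [0, 0, 0, 0, 0, 0]]])

```text
t: 24.5
tcp_pos: [0.5527, 0.0734, 0.0513]
eef_rot: [179.9, 0.2, -4.1]
force: [-3.0, -0.3, 0.7]
grip_width: 0.0265
finger_force: 1.4
```

Request:
drive_tool(moves=[[[0.2, -0.01, 0, 0, 0, 0], [0, 0, 0, 0, 0, 0], [0, 0, 0, 0, 0, 0]]])

```text
t: 24.75
tcp_pos: [0.5548, 0.0732, 0.0512]
eef_rot: [179.9, 0.1, -4.1]
force: [-2.5, 0.6, 1.2]
grip_width: 0.0263
finger_force: 1.6
```

Request:
drive_tool(moves=[[[0.2, -0.01, 0, 0, 0, 0], [0, 0, 0, 0, 0, 0], [0, 0, 0, 0, 0, 0]]])

```text
t: 25.0
tcp_pos: [0.5554, 0.0732, 0.0511]
eef_rot: [179.9, 0.3, -4.1]
force: [-7.4, 0.2, 4.6]
grip_width: 0.0266
finger_force: 3.9
```

Request:
drive_tool(moves=[[[0.2, 0, 0, 0, 0, 0], [0, 0, 0, 0, 0, 0], [0, 0, 0, 0, 0, 0]]])

```text
t: 25.25
tcp_pos: [0.5554, 0.0733, 0.051]
eef_rot: [179.8, 0.5, -4.1]
force: [-14.0, -0.6, 10.8]
grip_width: 0.0265
finger_force: 6.8
```

Request:
drive_tool(moves=[[[-1.5, 0, 0, 0, 0, 0], [-3.5, 0, 0, 0, 0, 0], [-3.5, 0, 3, 0, 0, 0], [0, 0, 4, 0, 0, 0], [0, 1.5, 3, 0, 0, 1], [0, 3.5, 0, 0, 0, 1], [0, 3.5, 0, 0, 0, 0], [0, 3.5, 0, 0, 0, 0], [1, 3.5, 0, 0, 0, 0], [2, 3.5, 0, 0, 0, 0]]], claw=1)

```text
t: 26.08
tcp_pos: [0.507, 0.2655, 0.1492]
eef_rot: [180.0, 0.1, -2.0]
force: [0.8, 0.1, 0.7]
grip_width: 0.0877
finger_force: 0.0
```

Request:
drive_tool(moves=[[[3, 2, 0, 0, 0, 2], [3, 2, 0, 0, 0, 2], [3, 1, 0, 0, 0, 2], [2, 0, 0, 0, 0, 2], [0, 0, 0, 0, 0, 0], [0, 0, 0, 0, 0, 0], [0, 0, 0, 0, 0, 0]]])

```text
t: 26.67
tcp_pos: [0.6169, 0.3132, 0.1484]
eef_rot: [180.0, 0.1, 5.8]
force: [-0.2, -0.2, -0.8]
grip_width: 0.0882
finger_force: 0.0
```

Run:
```python
from h import *
o,im=snap('wrist','w5.png'); print(o['t'],repr(o['tcp_pos']),repr(o['eef_rot']),o['force'])
_,t=snap('top','t5.png')
a=cv2.resize(im[:300,:,::-1],(560,300)); b=cv2.resize(t[150:310,150:445,::-1],(553,300),interpolation=cv2.INTER_CUBIC)
cv2.imwrite('pics/m5.png',np.vstack([a[:,:553],b]))
```

```text
26.6667 array([0.61689452, 0.31315363, 0.14836485]) array([1.79960677e+02, 1.41349824e-01, 5.83792693e+00]) [-0.20146591 -0.19488545 -0.82757881]
```

View pics/m5.png

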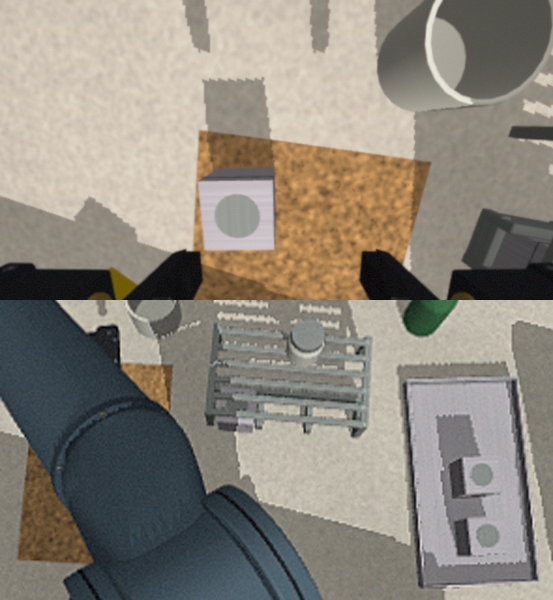

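A is at (237,216) in the wrist view, square to the jaws. The tray holds the two empty tins, and B sits in bay 3.

Run:
```python
from h import *
o=dict(tcp_pos=[0.61689452,0.31315363,0.14836485],eef_rot=[179.96,.141,5.838])
print(px2w('wrist',[(237,216),(198,181),(274,180),(273,249),(205,250)],.07,o).round(4))
```

```text
[[0.6235 0.3454 0.07  ]
 [0.6471 0.375  0.07  ]
 [0.6532 0.3205 0.07  ]
 [0.5996 0.3162 0.07  ]
 [0.5934 0.3686 0.07  ]]
```

Request:
drive_tool(moves=[[[0.4, 1.6, 0, 0, 0, 0.7], [0.2, 1.6, 0, 0, 0, 0], [0, 0, 0, 0, 0, 0], [0, 0, -3, 0, 0, 0], [0, 0, -3, 0, 0, 0], [0, 0, -3, 0, 0, 0], [0, 0, 0, 0, 0, 0], [0, 0, 0, 0, 0, 0]]])

```text
t: 27.43
tcp_pos: [0.6219, 0.3439, 0.0574]
eef_rot: [179.8, 0.3, 6.6]
force: [0.2, -0.6, -0.3]
grip_width: 0.0886
finger_force: 0.0
```

Request:
drive_tool(moves=[[[0, 0, 0, 0, 0, 0], [0, 0, 0, 0, 0, 0], [0, 0, 0, 0, 0, 0], [0, 0, 0, 0, 0, 0], [0, 0, 0, 0, 0, 0], [0, 0, 0, 0, 0, 0]]], claw=0)

```text
t: 27.93
tcp_pos: [0.6237, 0.3456, 0.0594]
eef_rot: [180.0, 0.1, 6.6]
force: [-1.2, -0.3, 3.8]
grip_width: 0.0534
finger_force: 40.0
```

Request:
drive_tool(moves=[[[0, 0, 1, 0, 0, 0], [0, 0, 1, 0, 0, 0], [0, 0, 1, 0, 0, 0], [0, 0, 0, 0, 0, 0], [0, 0, 0, 0, 0, 0], [0, 0, 0, 0, 0, 0], [0, 0, 0, 0, 0, 0], [0, 0, 0, 0, 0, 0]]])

```text
t: 28.6
tcp_pos: [0.6229, 0.3449, 0.0878]
eef_rot: [179.9, 0.2, 6.6]
force: [-0.2, -0.4, -1.5]
grip_width: 0.0537
finger_force: 40.0
```

```bash
python3 wt.py
```

```text
[-1.73 -1.17 -1.99 -1.31 -1.1  -0.97 -1.07 -1.38] -1.3405032810128106 [0.62328627 0.34518158 0.08836541] [1.79947166e+02 1.45387273e-01 6.57713763e+00] 29.0
```

Empty (1.3 N), so it goes to the tray's far slot.

Request:
drive_tool(moves=[[[-3, 0, 1, 0, 0, -0.4], [-3.5, -1, 1, 0, 0, -0.4], [-3.5, -2, 1, 0, 0, -0.4], [-2.7, -3, 0, 0, 0, -0.4], [-2.6, -3, 0, 0, 0, -0.4], [0, -3.9, 0, 0, 0, -0.4], [0, -3.9, 0, 0, 0, -0.4], [0, -3.9, 0, 0, 0, -0.4], [0, -3.9, 0, 0, 0, -0.4], [0, -3.9, 0, 0, 0, 0]]])

```text
t: 29.83
tcp_pos: [0.4703, 0.0585, 0.1189]
eef_rot: [179.9, 0.1, 3.0]
force: [0.4, -1.0, -1.8]
grip_width: 0.0541
finger_force: 40.0
```

Request:
drive_tool(moves=[[[0, -3.9, 0, 0, 0, 0], [0, -3.9, 0, 0, 0, 0], [0, -3.9, 0, 0, 0, 0], [0, -3.9, 0, 0, 0, 0], [0, -3.9, 0, 0, 0, 0], [0, -3.9, 0, 0, 0, 0], [0, -3.9, 0, 0, 0, 0], [0, -3.9, 0, 0, 0, 0], [0, -3.3, 0, 0, 0, 0], [0, 0, 0, 0, 0, 0]]])

```text
t: 30.67
tcp_pos: [0.4704, -0.2934, 0.12]
eef_rot: [179.6, -0.0, 2.5]
force: [-0.1, -0.4, -1.4]
grip_width: 0.0533
finger_force: 40.0
```

That path crossed tin C's place too low, so I raise the tin and look.

Request:
drive_tool(moves=[[[0, 0, 3, 0, 0, 0], [0, 0, 3, 0, 0, 0], [0, 0, 2, 0, 0, 0], [0, 0, 0, 0, 0, 0], [0, 0, 0, 0, 0, 0]]])

```text
t: 31.08
tcp_pos: [0.4709, -0.285, 0.1993]
eef_rot: [179.9, 0.0, 3.0]
force: [0.2, 0.3, -2.3]
grip_width: 0.0538
finger_force: 40.0
```

Run:
```python
from h import *
o,im=snap('wrist','w6.png'); print(o['t'],repr(o['tcp_pos']),repr(o['eef_rot']),o['force'])
_,t=snap('top','t6.png'); _,s=snap('side','s6.png')
a=cv2.resize(im[:,:,::-1],(400,300)); b=cv2.resize(t[170:310,320:450,::-1],(279,300),interpolation=cv2.INTER_CUBIC)
c=cv2.resize(s[140:200,240:370,::-1],(650,300),interpolation=cv2.INTER_CUBIC)
M=np.zeros((600,690,3),np.uint8); M[:300,:400]=a; M[:300,410:689]=b; M[300:,:650]=c
cv2.imwrite('pics/m6.png',M)
```

```text
31.0833 array([ 0.47091902, -0.28495674,  0.19931715]) array([1.79863877e+02, 2.59900373e-02, 2.98897305e+00]) [ 0.17398649  0.28446057 -2.30338471]
```

View pics/m6.png

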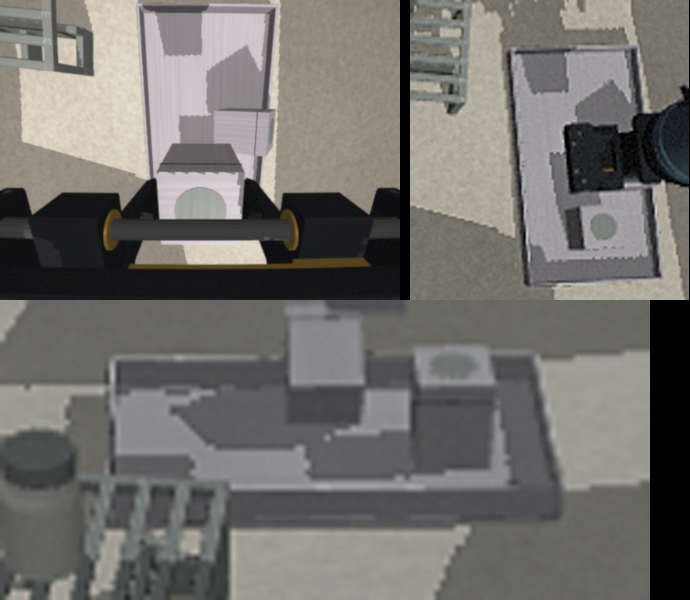

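Tin C has tipped over toward the tray's right wall, at (243,130) in the wrist view. I set A down clear of it first, then stand C up again.

Request:
drive_tool(moves=[[[3, 0.2, 0, 0, 0, 0], [3, 0.2, 0, 0, 0, 0], [3, 0.3, 0, 0, 0, 0], [3, 0.3, 0, 0, 0, 0], [0.4, 0, 0, 0, 0, 0], [0, 0, -4, 0, 0, 0], [0, 0, -4, 0, 0, 0], [0, 0, -3, 0, 0, 0], [0, 0, -1.5, 0, 0, 0], [0, 0, 0, 0, 0, 0]]])

```text
t: 32.07
tcp_pos: [0.5907, -0.2736, 0.0687]
eef_rot: [-179.8, 0.6, 3.0]
force: [-0.3, 0.5, -1.3]
grip_width: 0.0535
finger_force: 40.0
```

Request:
drive_tool(moves=[[[0, 0, 0, 0, 0, 0], [0, 0, -0.4, 0, 0, 0], [0, 0, -0.3, 0, 0, 0], [0, 0, 0, 0, 0, 0], [0, 0, 0, 0, 0, 0]]])

```text
t: 32.48
tcp_pos: [0.5948, -0.2751, 0.0674]
eef_rot: [179.9, 0.1, 3.0]
force: [0.1, 0.1, -2.1]
grip_width: 0.0539
finger_force: 40.0
```

Request:
drive_tool(moves=[[[0, 0, -0.3, 0, 0, 0], [0, 0, 0, 0, 0, 0], [0, 0, 0, 0, 0, 0]]])

```text
t: 32.73
tcp_pos: [0.5942, -0.2748, 0.0635]
eef_rot: [179.9, 0.1, 3.0]
force: [0.5, 0.2, -1.8]
grip_width: 0.0536
finger_force: 40.0
```

Request:
drive_tool(moves=[[[0, 0, -0.1, 0, 0, 0], [0, 0, 0, 0, 0, 0], [0, 0, 0, 0, 0, 0]]])

```text
t: 32.98
tcp_pos: [0.5945, -0.2749, 0.0633]
eef_rot: [179.9, 0.1, 3.0]
force: [-1.6, 0.8, 5.0]
grip_width: 0.0536
finger_force: 39.9
```

Request:
drive_tool(moves=[[[0, 0, -0.1, 0, 0, 0], [0, 0, 0, 0, 0, 0], [0, 0, 0, 0, 0, 0]]])

```text
t: 33.23
tcp_pos: [0.5946, -0.2749, 0.0632]
eef_rot: [179.9, 0.1, 3.0]
force: [-4.9, 1.4, 12.3]
grip_width: 0.0535
finger_force: 39.9
```

Contact with the floor. I release, rise, step back and look at C.

Request:
drive_tool(moves=[[[0, 0, 0.1, 0, 0, 0], [0, 0, 0, 0, 0, 0], [0, 0, 0, 0, 0, 0], [0, 0, 4, 0, 0, 0], [0, 0, 4, 0, 0, 0], [0, 0, 4, 0, 0, 0], [-4, 0, 0, 0, 0, 0], [-4, 0, 0, 0, 0, 0], [-4, 0, 0, 0, 0, 0], [-4, 0, 0, 0, 0, 0]]], claw=0.8)

```text
t: 34.07
tcp_pos: [0.4326, -0.2747, 0.1825]
eef_rot: [179.9, 0.1, 3.0]
force: [0.1, -1.5, -0.4]
grip_width: 0.0704
finger_force: 0.0
```

Request:
drive_tool(moves=[[[-2, 0, 2, 0, 0, 0], [0, 0, 0, 0, 0, 0], [0, 0, 0, 0, 0, 0], [0, 0, 0, 0, 0, 0]]], claw=1)

```text
t: 34.4
tcp_pos: [0.4153, -0.2749, 0.2026]
eef_rot: [179.9, 0.1, 3.0]
force: [0.9, -0.1, -0.5]
grip_width: 0.0882
finger_force: 0.0
```

Run:
```python
from h import *
o,im=snap('wrist','w7.png'); print(o['t'],repr(o['tcp_pos']),repr(o['eef_rot']),o['force'])
cv2.imwrite('pics/m7.png',cv2.resize(im[:400,100:,::-1],(690,600),interpolation=cv2.INTER_CUBIC))
```

```text
34.4 array([ 0.4152732 , -0.27487617,  0.20256051]) array([1.79921159e+02, 6.29517483e-02, 2.99340664e+00]) [ 0.92454995 -0.06373138 -0.47360544]
```

View pics/m7.png

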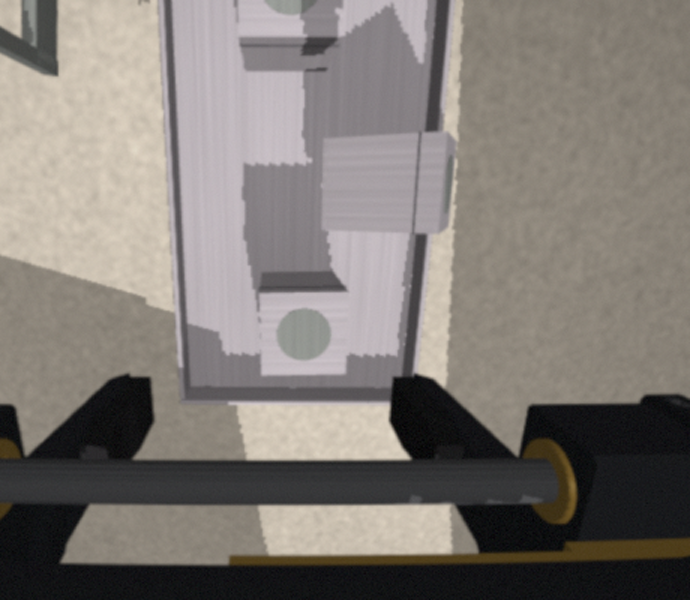

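C leans on the tray's right rim with its lid outward: bottom edge at about x=322, seam at x=419, lid end at x≈447 on row 184. I work out its tilt.

Run:
```python
from h import *
o=dict(tcp_pos=[0.4152732,-0.27487617,0.20256051],eef_rot=[179.921,.063,2.9934])
U=lambda p:(np.array(p,float)+.5)*2/3-.5+np.array([100,0])
from math import *
for t in (15,20,25,30,35):
    a=radians(t); z0=.004+.054*cos(a)
    P=[px2w('wrist',U([p]),z,o)[0] for p,z in (((322,184),z0),((419,183),z0+.056*sin(a)),((447,183),z0+.07*sin(a)))]
    print(t,np.round(P,4).tolist(),'len',round(np.linalg.norm(P[0]-P[1]),4),round(np.linalg.norm(P[0]-P[2]),4))
print(px2w('wrist',U([(322,138),(323,231)]),.052,o),px2w('wrist',U([(420,131),(420,234)]),.075,o))
print('A,D',px2w('wrist',U([(290,0),(304,334)]),.074,o), 'rim',px2w('wrist',U([(444,0),(409,402)]),.03,o),robot.get_obs()['joint_pos'].round(1))
```

```text
15 [[0.4943, -0.3028, 0.0562], [0.4977, -0.3568, 0.0707], [0.4986, -0.3716, 0.0743]] len 0.056 0.0713
20 [[0.4943, -0.303, 0.0547], [0.4976, -0.3558, 0.0739], [0.4984, -0.3699, 0.0787]] len 0.0563 0.0712
25 [[0.4944, -0.3032, 0.0529], [0.4975, -0.3549, 0.0766], [0.4983, -0.3684, 0.0825]] len 0.057 0.0718
30 [[0.4944, -0.3034, 0.0508], [0.4975, -0.3542, 0.0788], [0.4982, -0.3672, 0.0858]] len 0.0581 0.0728
35 [[0.4945, -0.3037, 0.0482], [0.4974, -0.3537, 0.0804], [0.4981, -0.3662, 0.0884]] len 0.0595 0.0744
[[ 0.52074485 -0.30111933  0.052     ]
 [ 0.46606169 -0.30625346  0.052     ]] [[ 0.52485119 -0.35214084  0.075     ]
 [ 0.4693369  -0.36007729  0.075     ]]
A,D [[ 0.58388897 -0.27713437  0.074     ]
 [ 0.40439985 -0.29708262  0.074     ]] rim [[ 0.60571634 -0.37073564  0.03      ]
 [ 0.33897888 -0.38600944  0.03      ]] [ 45.3  21.7 -20.8 112.6  10.4  47.6 -68.2]
```

C needs closing along x, then a re-stand on the open counter where the gripper has room to tilt. I turn the tool a quarter first and move over C.

Request:
drive_tool(moves=[[[0.6, -0.5, 0, 0, 0, 7], [0.6, -0.5, 0, 0, 0, 7], [0.6, -0.5, 0, 0, 0, 7], [0.6, -0.5, 0, 0, 0, 7], [0.6, -0.5, 0, 0, 0, 7], [0.6, -0.5, 0, 0, 0, 7], [0.6, -0.5, 0, 0, 0, 7], [0.6, -0.5, 0, 0, 0, 7], [0.6, -0.5, 0, 0, 0, 7], [0.6, -0.5, 0, 0, 0, 7]]])

```text
t: 35.28
tcp_pos: [0.4757, -0.3244, 0.2016]
eef_rot: [180.0, 0.1, 73.4]
force: [0.1, 0.3, -0.2]
grip_width: 0.0882
finger_force: 0.0
```

Request:
drive_tool(moves=[[[0.6, -0.5, 0, 0, 0, 7], [0.6, -0.5, 0, 0, 0, 7], [0.6, -0.5, 0, 0, 0, 6], [0.3, -0.7, 0, 5, 0, 0], [0, 0, 0, 5, 0, 0], [0, 0, 0, 0, 0, 0], [0, 0, 0, 0, 0, 0], [0, 0, 0, 0, 0, 0]]])

```text
t: 35.95
tcp_pos: [0.4959, -0.3455, 0.2019]
eef_rot: [179.4, -9.8, 93.1]
force: [-0.0, 1.2, -0.7]
grip_width: 0.0882
finger_force: 0.0
```

Run:
```python
from h import *
o=robot.get_obs(); print(o['t'],o['tcp_pos'],o['eef_rot'],o['joint_pos'].round(1))
from scipy.spatial.transform import Rotation as R
print(R.from_euler('xyz',o['eef_rot'],degrees=True).as_matrix().round(3))
```

```text
35.95 [ 0.49587068 -0.34547916  0.20188341] [179.42926571  -9.81671812  93.10358943] [ 62.6  39.5 -41.6  91.4  18.3  62.9  21. ]
[[-0.053  0.999  0.001]
 [ 0.984  0.052  0.171]
 [ 0.17   0.01  -0.985]]
```

Request:
drive_tool(moves=[[[0.1, -0.2, -3, 0, 0, 0], [0, 0, -3, 0, 0, 0], [0, 0, -3, 0, 0, 0], [0, 0, -2, 0, 0, 0], [0, 0, -1.5, 0, 0, 0], [0, 0, -1, 0, 0, 0], [0, 0, -1, 0, 0, 0], [0, 0, -0.7, 0, 0, 0], [0, 0, 0, 0, 0, 0], [0, 0, 0, 0, 0, 0]]])

```text
t: 36.78
tcp_pos: [0.4967, -0.3489, 0.0509]
eef_rot: [179.4, -9.8, 93.0]
force: [0.8, 0.1, 0.2]
grip_width: 0.088
finger_force: 0.0
```

Request:
drive_tool(moves=[[[0, 0, 0, 0, 0, 0], [0, 0, 0, 0, 0, 0], [0, 0, 0, 0, 0, 0], [0, 0, 0, 0, 0, 0], [0, 0, 0, 0, 0, 0], [0, 0, 0, 0, 0, 0], [0, 0, 0, 0, 0, 0]]], claw=0)

```text
t: 37.37
tcp_pos: [0.4964, -0.3489, 0.0506]
eef_rot: [179.4, -9.8, 93.0]
force: [0.3, -0.6, 1.9]
grip_width: 0.0533
finger_force: 39.9
```

Request:
drive_tool(moves=[[[0, 0, 2, 0, 0, 0], [0, 0, 3, 0, 0, 0], [0, 0, 3, 0, 0, 0], [0, 0, 3, 0, 0, 0], [0, 0, 3, 0, 0, 0], [0, 0, 0, 0, 0, 0], [0, 0, 0, 0, 0, 0]]])

```text
t: 37.95
tcp_pos: [0.4969, -0.3493, 0.1917]
eef_rot: [179.3, -9.7, 93.0]
force: [-0.1, 0.2, -1.9]
grip_width: 0.0534
finger_force: 39.9
```

Request:
drive_tool(moves=[[[-0.3, 3.2, 0, -5.8, 0, 0], [-0.3, 3.2, 0, -5.8, 0, 0], [-0.3, 3.2, 0, -5.8, 0, 0], [-0.3, 3.2, 0, -5.8, 0, 0], [-0.3, 3.2, 0, -5.8, 0, 0], [-0.3, 3.2, 0, -5.8, 0, 0], [-0.3, 3.2, 0, -5.8, 0, 0], [-0.3, 3.2, 0, -5.8, 0, 0], [-0.3, 3.2, 0, -5.8, 0, 0], [-0.3, 3.2, 0, -5.8, 0, 0]]])

```text
t: 38.78
tcp_pos: [0.4657, -0.0301, 0.1898]
eef_rot: [-176.7, 47.8, 94.5]
force: [1.8, -0.7, -2.4]
grip_width: 0.0534
finger_force: 39.9
```

Request:
drive_tool(moves=[[[0, 0, 0, 0, 0, 0], [0, 0, 0, 0, 0, 0], [0, 0, 0, 0, 0, 0], [0, 0, 0, 0, 0, 0]]])

```text
t: 39.12
tcp_pos: [0.466, -0.0336, 0.1899]
eef_rot: [-176.6, 47.6, 94.3]
force: [-0.5, -0.8, -1.7]
grip_width: 0.0538
finger_force: 39.9
```

Run:
```python
from h import *
o,im=snap('wrist','w8.png'); print(o['t'],o['tcp_pos'],o['eef_rot'],o['joint_pos'].round(1))
from scipy.spatial.transform import Rotation as R
print(R.from_euler('xyz',o['eef_rot'],degrees=True).as_matrix().round(3))
_,t=snap('top','t8.png'); _,s=snap('side','s8.png')
M=np.zeros((600,800,3),np.uint8); M[:300,:400]=cv2.resize(im[:,:,::-1],(400,300)); M[:300,400:]=cv2.resize(t[120:310,200:453,::-1],(400,300)); M[300:,:533]=cv2.resize(s[100:340,190:617,::-1],(533,300))
cv2.imwrite('pics/m8.png',M)
```

```text
39.1167 [ 0.46600688 -0.0336085   0.18990459] [-176.61698217   47.56399953   94.33692097] [ -4.8  35.2 -29.3 114.5  55.1  79.5 -64.9]
[[-0.051  0.999 -0.003]
 [ 0.673  0.032 -0.739]
 [-0.738 -0.04  -0.674]]
```

View pics/m8.png

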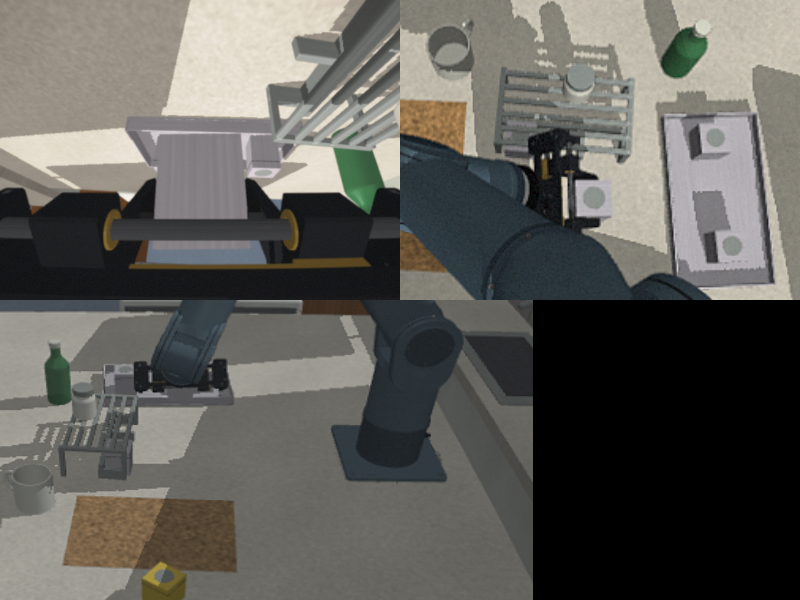

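C looks upright in the jaws in the top view, with its lid square at (592,198). I shift away from the rack and lower.

Request:
drive_tool(moves=[[[-1, 0, 0, 0, 0, 0], [-1, 0, -1, 0, 0, 0], [0, 0, -3, 0, 0, 0], [0, 0, -3, 0, 0, 0], [0, 0, -3, 0, 0, 0], [0, 0, -2, 0, 0, 0], [0, 0, -1, 0, 0, 0], [0, 0, 0, 0, 0, 0], [0, 0, 0, 0, 0, 0]]])

```text
t: 40.02
tcp_pos: [0.4464, -0.0318, 0.0608]
eef_rot: [-176.7, 47.5, 94.4]
force: [-0.0, 0.5, -1.0]
grip_width: 0.0538
finger_force: 39.9
```

Request:
drive_tool(moves=[[[0, 0, -0.5, 0, 0, 0], [0, 0, -0.3, 0, 0, 0], [0, 0, 0, 0, 0, 0], [0, 0, 0, 0, 0, 0]]])

```text
t: 40.35
tcp_pos: [0.4467, -0.0315, 0.0527]
eef_rot: [-176.8, 47.5, 94.4]
force: [0.4, -0.3, -2.5]
grip_width: 0.0538
finger_force: 39.9
```

Request:
drive_tool(moves=[[[0, 0, -0.4, 0, 0, 0], [0, 0, 0, 0, 0, 0], [0, 0, 0, 0, 0, 0]]])

```text
t: 40.6
tcp_pos: [0.4464, -0.0316, 0.0482]
eef_rot: [-176.7, 47.5, 94.4]
force: [-0.7, -0.4, -0.8]
grip_width: 0.0538
finger_force: 39.9
```

Request:
drive_tool(moves=[[[0, 0, -0.3, 0, 0, 0], [0, 0, 0, 0, 0, 0], [0, 0, 0, 0, 0, 0]]])

```text
t: 40.85
tcp_pos: [0.4465, -0.0315, 0.0452]
eef_rot: [-176.7, 47.5, 94.4]
force: [0.2, 0.1, -1.5]
grip_width: 0.0534
finger_force: 39.9
```

Request:
drive_tool(moves=[[[0, 0, -0.2, 0, 0, 0], [0, 0, 0, 0, 0, 0], [0, 0, 0, 0, 0, 0]]])

```text
t: 41.1
tcp_pos: [0.4465, -0.0314, 0.0445]
eef_rot: [-176.8, 47.7, 94.4]
force: [-3.8, 4.4, 10.2]
grip_width: 0.0537
finger_force: 39.9
```

Request:
drive_tool(moves=[[[0, 0, 0, 0, 0, 0], [0, 0, 0, 0, 0, 0], [0, 0, 0, 0, 0, 0], [0, 0, 0, 0, 0, 0], [0, 1.5, 1.3, 0, 0, 0], [0, 2, 1.8, 0, 0, 0], [0, 2, 1.8, 0, 0, 0], [0, 2, 3, 0, 0, 0], [0, 0, 4, 0, 0, 0], [0, 0, 3, 6, 0, 0]]], claw=1)

```text
t: 41.93
tcp_pos: [0.446, 0.0475, 0.1923]
eef_rot: [-177.1, 41.4, 94.5]
force: [0.5, -0.3, -0.5]
grip_width: 0.0881
finger_force: 0.0
```

Request:
drive_tool(moves=[[[0, 0, 0, 7, 0, 0], [0, 0, 0, 7, 0, 0], [0, 0, 0, 7, 0, 0], [0, 0, 0, 7, 0, 0], [0, 0, 0, 7, 0, 0], [0, 0, 0, 6.6, 0, 0], [0, 0, 0, 0, 0, 0], [0, 0, 0, 0, 0, 0]]])

```text
t: 42.6
tcp_pos: [0.4463, 0.0408, 0.192]
eef_rot: [-179.9, 0.1, 92.6]
force: [-0.2, 0.9, -0.3]
grip_width: 0.0882
finger_force: 0.0
```

Run:
```python
from h import *
o,im=snap('wrist','w9.png'); print(o['t'],o['tcp_pos'],o['eef_rot'],o['joint_pos'].round(1),o['force'])
_,t=snap('top','t9.png'); snap('side','s9.png')
# expected lid of an upright tin at (.445,-.035)
for n in('top','side'): print(n,w2px(n,[[.445,-.034,.07],[.445,-.034,0]]).round(1))
for n,c in(('top','t9'),('side','s9')):
    p=w2px(n,[[.445,-.034,.07]])[0].astype(int); im=cv2.imread(f'pics/{c}.png'); print(cv2.cvtColor(im,cv2.COLOR_BGR2GRAY)[p[1]-20:p[1]+22:3,p[0]-24:p[0]+25:3])
```

```text
42.6 [0.44625004 0.04083934 0.19202123] [-1.79915900e+02  1.45918347e-01  9.26419261e+01] [ 28.8  23.6 -47.8 118.7  23.9  47.6 -30.5] [-0.19817307  0.91106491 -0.3377088 ]
top [[313.6 258.8]
 [311.4 260.7]]
side [[320.2 197.1]
 [319.5 214.5]]
[[ 46  50  52  50  50  54  53  51  51  55  40  57  53  65  54 188 182]
 [ 69  58  53  53  54  53  52  49  51  54  46  51  54  53  63 110 178]
 [ 53  54  54  54  61  60  50  51  54  52  54  49  48  46  43  45 190]
 [ 62  59  57  51  52  55  54  46  51  56  58  50  50  55  48  50  78]
 [ 57  58  58  53  46  51  51  53  52  54  52  55  54  50  53  51  39]
 [ 51  58  56  59  53  55  57  59  51  58  53  52  47  49  53  51  49]
 [ 54  52  52  56  54  48  51  53  61  50  52  53  57  53  54  58  53]
 [ 57  56  59  53  56  59  52  60  59  52  56  55  59  54  49  50  45]
 [ 56  52  55  56  57  53  57  58  54  52  54  55  48  55  52  53  54]
 [ 48  54  48  58  57  50  57  51  56  58  49  49  59  50  45  51  55]
 [ 52  50  47  57  54  62  54  51  56  52  56  50  52  56  53  49  52]
 [ 45  52  50  57  56  57  59  52  55  52  46  52  49  56  55  58  53]
 [ 52
[... 432 characters left out ...]
158 157 158 161 156 154 153 154 154 153 104 104 104 103 103]
 [160 160 157 153 158 155 155 153 153 152 153 158 106 104 104 104 105]
 [158 157 158 155 154 130 149 115 117 117 148 100 107 106 101 105 105]
 [155 161 158 156 160 108 149 116 115 116 149 113 106 104 105 105 106]
 [158 158 158 153 157 103 148 148 148 149 149 126 103 106 102 103 105]
 [152 160 158 156 153 111  82  82  82  82  84  94 105 107 106 105 104]
 [159 153 158 159 155  89  83  81  84  85  82 101 106 105 103 105 105]
 [156 159 160 106 106  78  84  84  84  83  86 102 108 106 106 107 106]
 [106 108 108 106 108  87  85  83  83  83  83 107 105 108 106 104 108]
 [107 107 109 104 106  96  86  83  83  85  84 111 109 110 107 111 105]]
```

The side image shows C standing upright on the counter, its lid at the predicted (320,197). I turn back and regrasp.

Request:
drive_tool(moves=[[[0, -0.7, 0, 0, 0, -7], [0, -0.7, 0, 0, 0, -7], [0, -0.7, 0, 0, 0, -7], [0, -0.7, 0, 0, 0, -7], [0, -0.7, 0, 0, 0, -7], [0, -0.7, 0, 0, 0, -7], [0, -0.7, 0, 0, 0, -7], [0, -0.7, 0, 0, 0, -7], [0, -0.7, 0, 0, 0, -7], [0, -0.7, 0, 0, 0, -7]]])

```text
t: 43.58
tcp_pos: [0.4465, -0.0242, 0.1922]
eef_rot: [180.0, 0.1, 23.0]
force: [0.2, -0.1, -0.5]
grip_width: 0.0879
finger_force: 0.0
```

Request:
drive_tool(moves=[[[0, -0.5, 0, 0, 0, -7], [0, 0, 0, 0, 0, -7], [0, 0, 0, 0, 0, -6], [0, 0, 0, 0, 0, 0], [0, 0, 0, 0, 0, 0], [0, 0, 0, 0, 0, 0]]])

```text
t: 44.08
tcp_pos: [0.4465, -0.03, 0.1922]
eef_rot: [-180.0, 0.0, 3.4]
force: [0.2, 1.2, -0.6]
grip_width: 0.0881
finger_force: 0.0
```

Request:
drive_tool(moves=[[[0, -0.3, 0, 0, 0, -1], [0, 0, -4, 0, 0, 0], [0, 0, -4, 0, 0, 0], [0, 0, -4, 0, 0, 0], [0, 0, -1.5, 0, 0, 0], [0, 0, 0, 0, 0, 0], [0, 0, 0, 0, 0, 0]]])

```text
t: 44.67
tcp_pos: [0.4462, -0.0344, 0.057]
eef_rot: [-180.0, 0.1, 2.0]
force: [0.2, 0.9, 0.7]
grip_width: 0.0881
finger_force: 0.0
```

Request:
drive_tool(moves=[[[0, 0, 0, 0, 0, 0], [0, 0, 0, 0, 0, 0], [0, 0, 0, 0, 0, 0], [0, 0, 0, 0, 0, 0], [0, 0, 0, 0, 0, 0], [0, 0, 0, 0, 0, 0]]], claw=0)

```text
t: 45.17
tcp_pos: [0.447, -0.0343, 0.0579]
eef_rot: [-180.0, -0.1, 2.0]
force: [-1.0, 0.5, 6.5]
grip_width: 0.0535
finger_force: 40.0
```

Request:
drive_tool(moves=[[[0, 0, 3, 0, 0, 0], [0, 0, 3, 0, 0, 0], [0, 0, 3, 0, 0, 0], [0, 0, 3, 0, 0, 0], [0, 0, 0, 0, 0, 0], [0, 0, 0, 0, 0, 0], [0, 0, 0, 0, 0, 0]]])

```text
t: 45.75
tcp_pos: [0.4457, -0.0348, 0.1765]
eef_rot: [-180.0, 0.1, 2.0]
force: [0.1, 0.6, -2.2]
grip_width: 0.0539
finger_force: 40.0
```

```bash
python3 wt.py
```

```text
[-1.46 -2.42 -1.84 -1.57 -1.67 -1.05 -1.69 -1.59] -1.6611637610082506 [ 0.44623385 -0.03442697  0.17676798] [-1.79965877e+02  6.88093101e-02  2.00096207e+00] 46.15
```

Request:
drive_tool(moves=[[[0.7, -3.6, 0, 0, 0, 0.2], [0.7, -3.6, 0, 0, 0, 0.2], [0.7, -3.6, 0, 0, 0, 0.2], [0.8, -3.6, 0, 0, 0, 0.2], [0.8, -3.6, 0, 0, 0, 0.2], [0.8, -3.6, 0, 0, 0, 0], [0.8, -3.6, 0, 0, 0, 0], [0, 0, 0, 0, 0, 0], [0, 0, 0, 0, 0, 0], [0, 0, 0, 0, 0, 0]]])

```text
t: 46.98
tcp_pos: [0.4993, -0.2857, 0.1767]
eef_rot: [-179.9, 0.1, 3.0]
force: [-0.0, 0.7, -2.2]
grip_width: 0.0534
finger_force: 40.0
```

Request:
drive_tool(moves=[[[0, 0, 0, 0, 0, 0], [0, 0, 0, 0, 0, 0]]])

```text
t: 47.15
tcp_pos: [0.4996, -0.2849, 0.1773]
eef_rot: [-179.9, 0.0, 3.1]
force: [1.0, -0.0, -1.5]
grip_width: 0.0539
finger_force: 40.0
```

Request:
drive_tool(moves=[[[0, -0.3, -3, 0, 0, 0], [0, 0, -3, 0, 0, 0], [0, 0, -2, 0, 0, 0], [0, 0, -2, 0, 0, 0], [0, 0, -1, 0, 0, 0], [0, 0, 0, 0, 0, 0], [0, 0, 0, 0, 0, 0]]])

```text
t: 47.73
tcp_pos: [0.4998, -0.289, 0.0676]
eef_rot: [-180.0, 0.0, 3.0]
force: [0.2, 0.1, -0.8]
grip_width: 0.0533
finger_force: 40.0
```

Request:
drive_tool(moves=[[[0, 0, -0.3, 0, 0, 0], [0, 0, 0, 0, 0, 0], [0, 0, 0, 0, 0, 0]]])

```text
t: 47.98
tcp_pos: [0.5, -0.2898, 0.0652]
eef_rot: [180.0, -0.1, 3.0]
force: [0.7, -0.0, -1.2]
grip_width: 0.0537
finger_force: 40.0
```

Request:
drive_tool(moves=[[[0, 0, -0.1, 0, 0, 0], [0, 0, 0, 0, 0, 0], [0, 0, 0, 0, 0, 0]]])

```text
t: 48.23
tcp_pos: [0.4995, -0.2897, 0.0635]
eef_rot: [-180.0, 0.0, 3.0]
force: [0.2, 0.0, -1.9]
grip_width: 0.0535
finger_force: 40.0
```

Next: 1 mm more, release, rise and back away over open counter to see everything.

Request:
drive_tool(moves=[[[0, 0, -0.1, 0, 0, 0], [0, 0, 0, 0, 0, 0]]])

```text
t: 48.4
tcp_pos: [0.4995, -0.2896, 0.0622]
eef_rot: [-180.0, 0.0, 3.0]
force: [-0.1, -0.1, -1.8]
grip_width: 0.0534
finger_force: 40.0
```

Request:
drive_tool(moves=[[[0, 0, 0, 0, 0, 0], [0, 0, 0, 0, 0, 0], [0, 0, 0, 0, 0, 0], [0, 0, 3, 0, 0, 0], [0, 0, 4, 0, 0, 0], [0, 0, 4, 0, 0, 0], [0, 0, 4, 0, 0, 0], [-3, 2, 2, 0, 0, 0], [-3, 2, 2, 0, 0, 0], [-2, 2, 2, 0, 0, 0]]], claw=1)

```text
t: 49.23
tcp_pos: [0.4172, -0.229, 0.2731]
eef_rot: [180.0, 0.1, 2.9]
force: [-0.2, -0.6, -0.0]
grip_width: 0.0876
finger_force: 0.0
```

Request:
drive_tool(moves=[[[-0.5, 4, 0, 0, 0, 0], [-0.5, 4, 0, 0, 0, 0], [0, 4, 0, 0, 0, 0], [0, 0, 0, 0, 0, 0], [0, 0, 0, 0, 0, 0], [0, 0, 0, 0, 0, 0]]])

```text
t: 49.73
tcp_pos: [0.4096, -0.1101, 0.2725]
eef_rot: [180.0, -0.0, 3.0]
force: [1.1, -0.7, -0.5]
grip_width: 0.0882
finger_force: 0.0
```

Run:
```python
from h import *
o,im=snap('wrist','w10.png'); print(o['t'],repr(o['tcp_pos']),repr(o['eef_rot']))
_,t=snap('top','t10.png'); _,s=snap('side','s10.png')
M=np.zeros((600,800,3),np.uint8); M[:300,:450]=cv2.resize(im[:280,:420,::-1],(450,300),interpolation=cv2.INTER_AREA); M[:300,450:800]=cv2.resize(t[170:310,285:448,::-1],(350,300)); M[300:,:700]=cv2.resize(s[140:260,200:480,::-1],(700,300))
cv2.imwrite('pics/m10.png',M)
```

```text
49.7333 array([ 0.40962024, -0.11013054,  0.27245191]) array([ 1.79977560e+02, -7.77529211e-03,  2.99437592e+00])
```

View pics/m10.png

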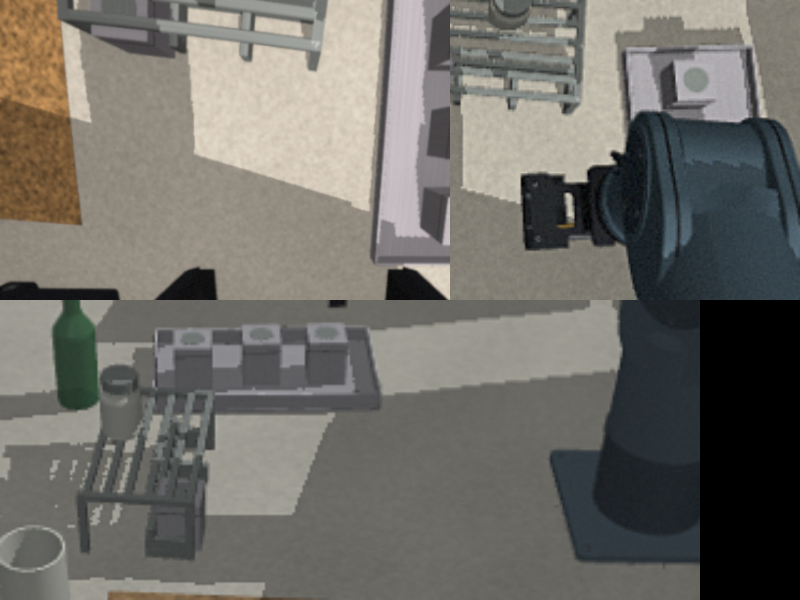

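All three empties stand upright in the tray. I check B's front edge against its home pose numerically.

Run:
```python
from h import *
o=dict(tcp_pos=[0.40962024,-0.11013054,0.27245191],eef_rot=[179.978,-.008,2.994])
rx=np.array([.9974,-.0715]);ry=np.array([.0715,.9974]);h=np.array([.5928,.0713])
P=[[*(h-.027*rx+s*.027*ry),z] for z in(0,.07) for s in(1,-1)]
print((w2px('wrist',P,o)).round(1), w2px('top',P).round(1))
g=cv2.cvtColor(cv2.imread('pics/w10.png'),cv2.COLOR_BGR2GRAY)
for u in (100,115,130,145,155): print(u,g[30:62,u].tolist())
```

```text
[[118.9  49.5]
 [161.5  54.4]
 [ 83.2  32.8]
 [134.9  38.6]] [[266.  218.4]
 [284.1 219.9]
 [265.2 213.8]
 [284.5 215.4]]
100 [129, 130, 129, 125, 113, 82, 68, 63, 66, 84, 112, 129, 135, 138, 134, 135, 132, 135, 135, 135, 136, 135, 135, 135, 136, 134, 136, 137, 138, 140, 138, 141]
115 [129, 130, 130, 130, 127, 122, 100, 77, 65, 60, 64, 69, 67, 68, 71, 73, 89, 115, 136, 141, 140, 138, 138, 139, 140, 140, 137, 136, 136, 137, 135, 135]
130 [128, 129, 129, 130, 129, 129, 126, 117, 91, 74, 65, 59, 64, 66, 71, 70, 68, 69, 68, 74, 92, 120, 132, 139, 141, 141, 141, 140, 137, 137, 136, 136]
145 [72, 78, 76, 73, 73, 73, 75, 74, 75, 76, 77, 72, 73, 73, 70, 70, 69, 69, 69, 70, 68, 76, 96, 129, 138, 140, 139, 141, 143, 143, 143, 144]
155 [103, 86, 79, 76, 77, 79, 77, 76, 76, 77, 80, 79, 78, 77, 77, 77, 78, 77, 77, 76, 70, 69, 74, 93, 119, 132, 132, 133, 132, 135, 135, 136]
```

```bash
python3 -c "
from station import robot
print(robot.hand_in())"
```

```text
the job is handed in; nothing more can be done
None
```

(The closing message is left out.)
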